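Clean the cranked tool's tip in the covered bristle well

TASK

Clean the tip of the cranked tool: swing the cover of the wider well right off its mouth, to the side where the glue bottle standing next to it does not block, and with the tool in the gripper dip its tip gently at least halfway down into that well. Then have the tool lying back in both forks of its rest, pointing the same way as before, and the wide well's cover pushed back squarely over the mouth. Leave the narrow well's cover, the glue bottle, the jars and the stamp block where they are.

Things in the scene. Friction and masses are not known exactly. Their poses are not given: they have to be found in the camera images.
- cranked_tool: Loose tool, about 80 g: square wooden handle, 13 x 13 mm, x = -65 to +65, brass end cap; then a 7 mm steel shank on to x = +95, bent there at a right angle down to z = -98, ending in a 12 mm bulb. Origin mid-handle on its axis (centre of mass within 5 mm along x, 10 mm below); x along the handle towards the bend, z up as it lies in its rest.
- tool_tip (a point): Lowest point of the tool's bulb, at (95, 0, -98) mm in the tool's frame.
- tool_rest: Fixed wooden rest: foot 104 x 60 x 12 mm, two forks at x = -36 and +36, 8 mm thick; the handle can be gripped from above between them. Origin under the foot's middle, on the table; x along the handle to its bent end. The tool lies parallel to this frame, its origin 115 mm above this one. Prongs reach 10 mm above the handle's axis, 18 mm apart at the bottom, 29 mm at the top.
- wide_well: The wider of two fixed round steel cleaning wells, lined with short soft bristles without resistance: 60 mm tall, 60 mm outer, 50 mm inner diameter, inner floor 6 mm above the table, foot 76 mm across. Origin under the well's axis on the table; z up; the cover's upright pivot stands at x = +48 mm, y = 0.
- wide_well_mouth (a point): Centre of the wide well's mouth, at rim height (60 mm above the table).
- wide_cover (a joint): Swing of the wide well's cover about its upright pivot, rad: 0 = squarely over the mouth, positive = counter-clockwise from above (cover goes to the well's -y side), stops at -1.9 and 1.9, mouth clear beyond 1.3 either way. A 64 mm disc, centre 48 mm from the pivot, 61 to 65 mm above the table; swings easily (under 0.5 N at the pin) and stays where left.
- wide_cover_pin (a point): Top of the black upright pin on the wide cover, 91 mm above the table, for pushing the cover. The pin is 10 mm thick, 26 mm tall, 68 mm from the pivot through the disc's centre: at angle a it is at (48 - 68 cos a, -68 sin a) mm in the well's frame.
- narrow_well: The narrower well, not to be used: 60 mm tall, 38 mm outer and 28 mm inner diameter, with a like cover (42 mm disc) whose pivot stands at x = +36 mm. Fixed. Origin under its axis on the table.
- narrow_cover_pin (a point): Top of the pin on the narrow well's cover, 91 mm above the table.
- glue_bottle: Loose white squeeze bottle with a pointed cap, 47 mm diameter, 130 mm tall, standing close to one side (+y or -y) of the wide well, where it blocks the cover's swing. Origin under its centre.
- low_jar: Loose white screw-top jar, 45 mm diameter, 36 mm tall, standing at the other side of the wide well; the cover passes over it. Origin under its centre.
- front_jar: Loose white screw-top jar, 49 mm diameter, 50 mm tall, in front of the narrow well. Origin under its centre.
- stamp_block: Loose wooden rubber-stamp block, 52 x 56 x 27 mm, in front of the tool rest. Origin under its centre.
There are look-alikes about, which are no part of the job. What is shaped like the tool_rest but yellow is not meant.

How it is judged (in metres and radians):
On the way, in this order (a step that is already met when the one before it is completed fails the run):
1. the wide well's cover is swung clear of its mouth ((value of joint wide_cover above 1.25 rad or value of joint wide_cover below -1.25 rad)), for 0.2 s.
2. the held tool's tip is dipped at least halfway down the wide well (horizontal distance between tool_tip and wide_well_mouth below 0.022 m and height (world z) of tool_tip below 0.035 m and angle between cranked_tool's own z axis and vertical below 0.5 rad and contact force between the fingers and cranked_tool above 0.5 N), for 0.2 s.
At the end, for the whole second after the job is handed in: The wide well's cover is within 0.15 rad of squarely over the mouth; the tool lies at rest in both forks of its rest, bend at the same end, handle middle within 20 mm along and 8 mm across of the rest's middle, 110 to 120 mm high, tilted under 0.15 rad (value of joint wide_cover between -0.15 and 0.15 rad and x of cranked_tool in the frame of tool_rest between -0.02 and 0.02 m and y of cranked_tool in the frame of tool_rest between -0.008 and 0.008 m and height (world z) of cranked_tool between 0.11 and 0.12 m and angle between cranked_tool's own z axis and vertical below 0.15 rad and x of tool_tip in the frame of tool_rest above 0.06 m and linear speed of cranked_tool below 0.02 m/s); the robot touches nothing.
It fails at once if the narrow well's cover is moved by more than 20 mm at its pin (distance of narrow_cover_pin from where it was at the start of the episode above 0.02 m).
It fails at once if the glue bottle is moved more than 20 mm or tipped (distance of glue_bottle from where it was at the start of the episode above 0.02 m or angle between glue_bottle's own z axis and vertical above 0.4 rad).
It fails at once if a jar or the stamp block is moved more than 20 mm (distance of any of low_jar, front_jar, stamp_block from where it was at the start of the episode above 0.02 m).
It fails at once if the tool is pressed on the wide well with more than 20 N (contact force between cranked_tool and wide_well above 20 N).
It also fails if it takes over 69 s, if anything falls off the work surface, if the arm or the gripper's body presses on something with over 40 N, if the wrist force passes 120 N, or if a joint passes its speed limit or range.

ROBOT

A 6-joint arm with a two-finger parallel gripper is mounted at the origin on a cart in front of the work surface, level with it; the furniture and walls round the work are solid. World frame = base frame: x ahead of the robot, y to its left, z up, the work surface at z = 0. Lengths are in mm, angles in rad, forces in N, time in s.
With the tool pointing down it reaches from about 350 to 775 mm from the base axis. Payload 7.3 kg.
Tool frame: the origin (TCP) lies midway between the tips of the shut fingers; the grasp point (between the pads) lies 19 mm behind it (bot.grip_depth is the distance from the TCP to the grasp point, in mm); z points along the fingers, x is the direction in which the jaws open and shut, and the axes are right-handed (so a half turn about z gives the same grasp; the last joint's range is limited). The gripper opens to 92 mm and grips with 3 to 60 N. Pads are 19 mm wide; open, the fingers measure 130 mm over their backs; the gripper's body (75 mm by 190 mm) begins 47 mm behind the grasp point.
Start: joints at [1.118, 0.342, 1.524, -0, 1.275, -0.146], TCP at [158.542, 500.512, 197.241] pointing down, gripper open.
Joint ranges: [-2.53, 2.53], [-0.77, 2.02], [0.04, 2.7], [-1, 4.14], [0.28, 2.66], [-3.11, 3.11]. Speed limits (rad/s): [2.57, 2.57, 3.14, 3.14, 3.14, 3.14].

INTERFACE

Orientations are given as [roll, pitch, yaw] about the fixed x, y, z axes, in that order (R = Rz(yaw) Ry(pitch) Rx(roll)).
In Python, from plant import bot gives the robot as it stands. The module is installed in compiled form; this text tells all that it offers.
- The arm moves only by the shell command python3 -m inch 'ROWS'. ROWS is JSON, a list that holds one entry, the list of rows, each a list of 7 numbers: the shift along the tool's x, y, z each as a share of 0.2 m, from -1 to 1, then the turn, a rotation vector about the tool's x, y, z each as a share of 45 degrees, from -1 to 1, then the closure, from -1 (fully open) to 1 (shut), so that 0 is half open. A call has exactly 10 rows; each row is the pose to reach, as a shift and turn from the pose commanded when the call began, along the tool's axes at that moment; what a row does not reach only later rows make up. A row lasts 1/8 s, in which the tool goes at most 62.5 mm and 10.7 degrees, less where a joint would pass 70% of its speed; a pose out of reach is approached as far as the arm can. A call with a number of a shift or a turn outside -1 to 1 is refused whole. A call with a gripper value outside its range is refused whole. The fingers move at their own pace and stop on an object; the grip force is fixed at half the most. Time passes only in rows, so rows that repeat a pose let the fingers close, or fill a call up. It gives the time, the measured TCP pose, the force and the opening at its end, in the units of the state.
- bot.get_obs(): the state, without advancing time (a new reading comes with each control period).
- bot.capture(name): name is "scene" or "side" or "wrist"; returns the picture (400x640x3 uint8, red, green, blue); there is no depth.
- bot.camera_params(name): a dict with "fx", "fy", "cx", "cy" (pixels), "R" (3x3) and "t" (3): a world point X has camera coordinates R X + t; the wrist camera has in their place "T_tool_cam" (4x4, takes a point from camera to tool coordinates, whose origin is the TCP and whose axes are the tool frame's). Camera axes: x right, y down, z forward; pixel columns grow to the right and rows downward; lengths in mm; the calibration is good to about 2 mm. A picture is of the moment at which its call begins: read the wrist's pose just before it. camera_params takes no time and is no camera call.
- bot.close_job(): hands the job in, once; it reports no verdict.
The state is a dict: "time": time; "joint_positions": joint angles; "dq": joint speeds; "tau": joint torques, N m; "tool_pos": TCP position; "tcp_rot": TCP orientation; "contact_force": force on the tool from outside, world axes, zero at the start; "moment": the same for the moment, N m; "grip_width": finger opening in mm.
Only numpy, scipy, OpenCV 4.12 (cv2) and the standard library are available. Lean on these libraries where they do the work, as an engineer would, in place of code of your own. Each camera call takes 0.05 s, during which the arm holds its last target.

## Working session

There is one attempt and no reset: what is moved stays moved. The work goes in short steps, Python scripts to look and compute and a shell command to move; the robot and the scene stay as the last step left them, time stands still between calls to the robot, and variables do not carry over. Pictures are saved under pics/ and viewed, and the job is handed in when it is done.

```bash
mkdir -p pics
cat > h.py <<'E'
import numpy as np,cv2
from plant import bot
from scipy.spatial.transform import Rotation as Ro
def save(n,f):
    o=bot.get_obs(); im=bot.capture(n); cv2.imwrite('pics/'+f,cv2.cvtColor(im,cv2.COLOR_RGB2BGR)); np.save('pics/'+f+'.npy',im); return o
def crop(f,x0,y0,x1,y1,out,s=4):
    im=cv2.imread('pics/'+f)[y0:y1,x0:x1]; cv2.imwrite('pics/'+out,cv2.resize(im,None,fx=s,fy=s,interpolation=cv2.INTER_CUBIC))
def ray(n,u,v,obs=None):
    p=bot.camera_params(n); d=np.array([(u-p['cx'])/p['fx'],(v-p['cy'])/p['fy'],1])
    if 'R' in p:
        R=np.array(p['R']);t=np.array(p['t']);return -R.T@t, R.T@d
    T=np.array(p['T_tool_cam']);Rt=Ro.from_euler('xyz',obs['tcp_rot']).as_matrix();
    return Rt@T[:3,3]+np.array(obs['tool_pos']), Rt@T[:3,:3]@d
def atz(n,u,v,z,obs=None):
    c,d=ray(n,u,v,obs); return c+d*(z-c[2])/d[2]
def proj(n,X):
    p=bot.camera_params(n);c=np.array(p['R'])@np.array(X)+np.array(p['t']);return p['fx']*c[0]/c[2]+p['cx'],p['fy']*c[1]/c[2]+p['cy']
E
python3 - <<'E'
from h import *
print(bot.get_obs())
save('scene','s0.png');save('side','d0.png');save('wrist','w0.png')
for n in('scene','side'):print(ray(n,320,200))
print(bot.camera_params('wrist'))
E
```

```text
{'time': 0.0, 'joint_positions': array([ 1.11796545e+00,  3.42680258e-01,  1.52504326e+00, -1.57950698e-05,
        1.27543097e+00, -1.46015521e-01]), 'dq': array([-0.00121634,  0.00023784,  0.00063217, -0.00122759,  0.00100999,
        0.00187363]), 'tau': array([ 1.43465910e-03, -4.31253576e+01, -2.44216543e+01,  7.19026546e-02,
        5.62112918e-02, -1.76619919e-04]), 'tool_pos': array([158.34361622, 500.05218697, 196.55789929]), 'tcp_rot': array([-3.14138035e+00,  1.54741984e-03,  1.26398575e+00]), 'contact_force': array([0.9005333 , 0.30818276, 0.05126742]), 'moment': array([ 0.04211702,  0.0093674 , -0.0078537 ]), 'grip_width': 92.19110386285641}
(array([  49.22332519, -608.58103431,  932.52585498]), array([ 0.38933981,  0.52946522, -0.75380021]))
(array([450.13736535, 991.71837078, 660.75882065]), array([ 0.04323353, -0.87634634, -0.48002431]))
{'fx': 284.7661937625036, 'fy': 284.7661937625036, 'cx': 323.23256371137467, 'cy': 205.4050945239389, 'T_tool_cam': array([[ 9.99999145e-01, -6.77257335e-04, -1.11824700e-03,
         2.97853609e-01],
       [ 9.46621693e-04,  9.65055441e-01,  2.62044080e-01,
        -7.08751861e+01],
       [ 9.01699081e-04, -2.62044915e-01,  9.65055257e-01,
        -1.88032192e+02],
       [ 0.00000000e+00,  0.00000000e+00,  0.00000000e+00,
         1.00000000e+00]])}
```

View pics/s0.png

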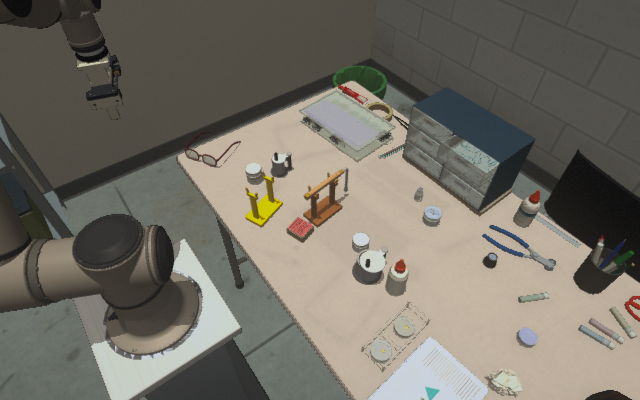

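View pics/d0.png

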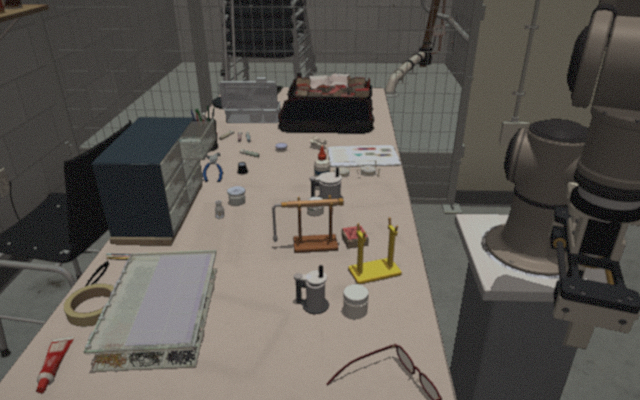

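View pics/w0.png

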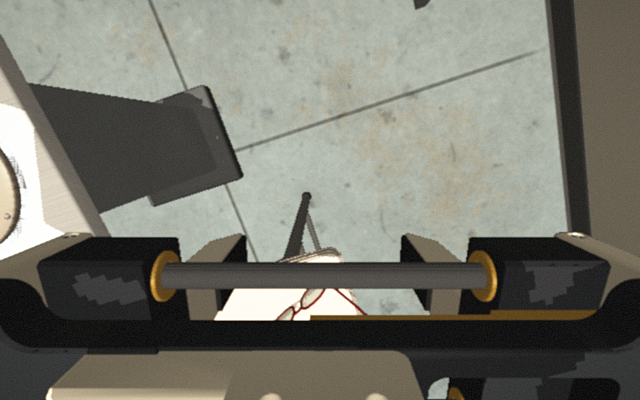

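Two candidates for the well: scene (370,265), with the glue bottle at (398,276) and the low jar at (361,241), and (281,162), with the front jar. The first is wider and stands next to the bottle, so it is the wide well. For the rest, the brown one at (323,205) holds the tool; the one at (263,207) is the yellow look-alike. I'll confirm with enlarged crops.

Run:
```python
from h import *
crop('s0.png',330,215,430,305,'c1.png',7)
crop('s0.png',235,140,365,250,'c2.png',6)
crop('d0.png',260,140,410,260,'c3.png',5)
```

```text
(no output)
```

View pics/c1.png

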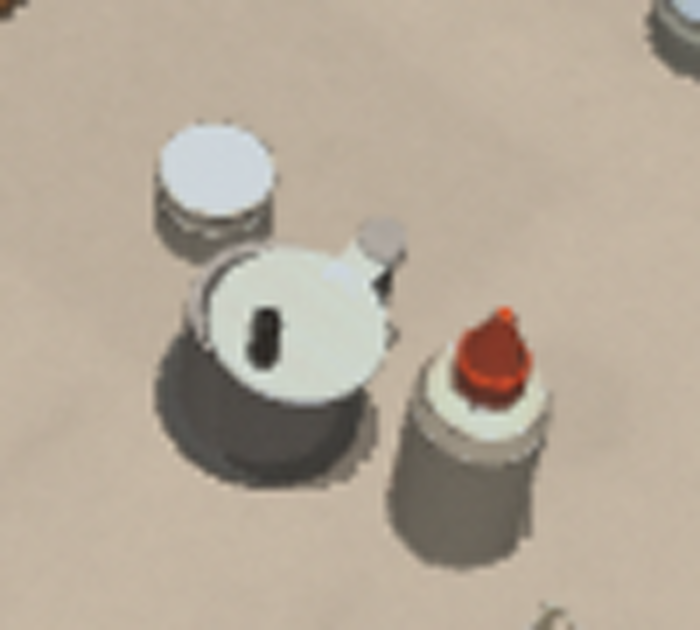

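View pics/c2.png

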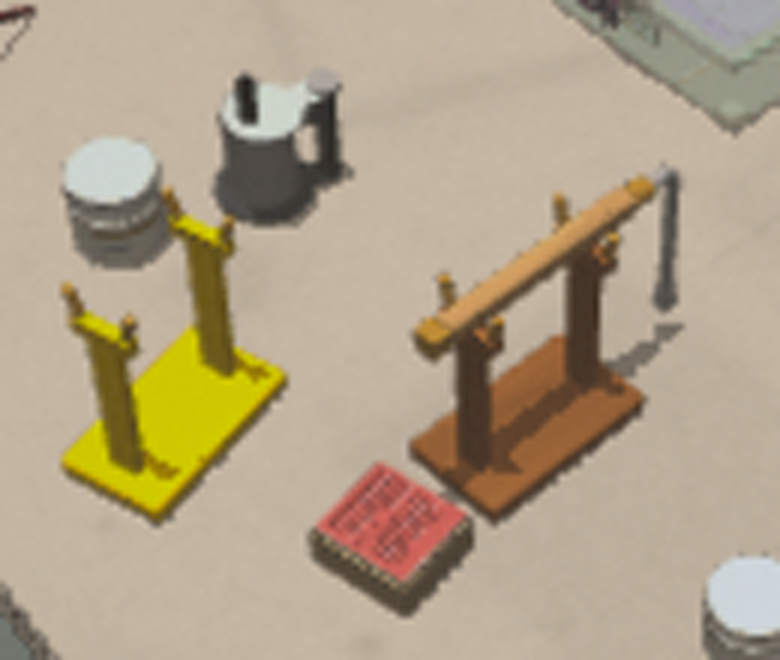

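View pics/c3.png

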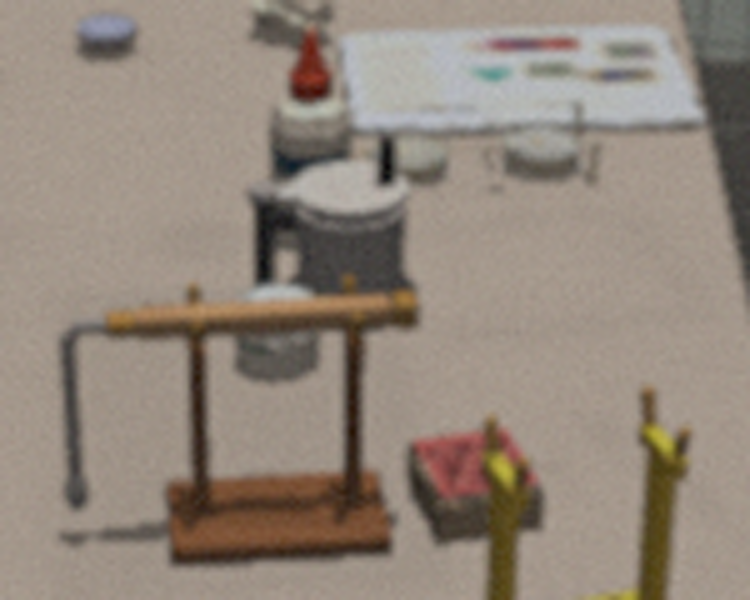

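Run:
```python
from h import *
np.set_printoptions(precision=1,suppress=True)
S=lambda x,y:(235+x/6,140+y/6); W=lambda x,y:(330+x/7,215+y/7); D=lambda x,y:(260+x/5,140+y/5)
for nm,(u,v),z in [('disc',W(298,325),65),('pinTop',W(267,312),91),('pinBase',W(262,362),65),('pivot',W(382,238),68),('bottlecaptop',W(505,315),130),('bottleBase',W(460,530),0),('jartop',W(217,170),36),
 ('rear',S(430,335),115),('front',S(648,188),115),('tip',S(664,303),20),('footL',S(412,445),12),('footB',S(493,508),12),('footR',S(645,393),12),('stamp',S(390,520),27),('frontjar',S(112,172),50),('nwell',S(265,108),65),('bend',S(665,173),115)]:
    print(nm,atz('scene',u,v,z))
print('side')
for nm,(u,v),z in [('rear',D(412,303),115),('front',D(108,322),115),('bend',D(70,330),115),('tip',D(75,497),20),('disc',D(348,187),65),('pinTop',D(387,138),91),('pinBase',D(387,183),65),('pivot',D(265,190),68),('footNL',D(170,552),12),('footNR',D(388,545),12)]:
    print(nm,atz('side',u,v,z))
```

```text
disc [ 482.8 -235.7   65. ]
pinTop [ 464.7 -236.7   91. ]
pinBase [ 462.9 -239.7   65. ]
pivot [ 529.4 -227.2   68. ]
bottlecaptop [ 506.8 -300.4  130. ]
bottleBase [ 505.2 -306.5    0. ]
jartop [ 517.9 -153.4   36. ]
rear [451.9  -1.9 115. ]
front [585.2  12.7 115. ]
tip [604.   17.4  20. ]
footL [455.6  22.5  12. ]
footB [464.3 -30.7  12. ]
footR [564.6 -17.6  12. ]
stamp [415.8 -18.   27. ]
frontjar [418.3 230.5  50. ]
nwell [497.7 210.2  65. ]
bend [597.7  15.8 115. ]
side
rear [447.9  -3.6 115. ]
front [585.   19.2 115. ]
bend [601.2  27.1 115. ]
tip [604.9  18.9  20. ]
disc [ 483.5 -225.2   65. ]
pinTop [ 462.7 -233.2   91. ]
pinBase [ 462.4 -230.9   65. ]
pivot [ 528.2 -213.8   68. ]
footNL [557.3  51.   12. ]
footNR [457.   41.6  12. ]
```

```bash
cat >> h.py <<'E'
def plan(*targets):
    o=bot.get_obs();R=Ro.from_euler('xyz',o['tcp_rot']);p=np.array(o['tool_pos'])
    print('now',np.round(p,1),'rot',np.round(o['tcp_rot'],3),'F',np.round(o['contact_force'],1),'w',round(o['grip_width'],1),'t',round(o['time'],2))
    for x,y,z,yaw in targets:
        d=R.inv().apply(np.array([x,y,z])-p)/200
        Rt=Ro.from_euler('xyz',[np.pi,0,yaw]); r=(R.inv()*Rt).as_rotvec()/(np.pi/4)
        print((x,y,z,round(yaw,3)),'->',np.round(d,3).tolist(),np.round(r,3).tolist())
E
python3 - <<'E'
from h import *
plan((290,330,270,1.4),(420,140,270,1.6),(500,3,270,1.7))
E
```

```text
now [158.4 500.2 196.7] rot [-3.141e+00  1.000e-03  1.264e+00] F [ 0.4  0.4 -0.3] w 91.7 t 0.15
(290, 330, 270, 1.4) -> [-0.613, 0.884, -0.366] [-0.0, 0.001, -0.173]
(420, 140, 270, 1.6) -> [-1.322, 1.791, -0.365] [-0.0, 0.001, -0.428]
(500, 3, 270, 1.7) -> [-1.854, 2.379, -0.365] [-0.001, 0.001, -0.555]
```

```bash
python3 -m inch '[[[-0.2,0.3,-0.3,0,0,-0.05,-1],[-0.4,0.6,-0.37,0,0,-0.1,-1],[-0.61,0.88,-0.37,0,0,-0.17,-1],[-0.66,0.95,-0.37,0,0,-0.2,-1],[-0.68,1,-0.37,0,0,-0.3,-1],[-0.8,1,-0.37,0,0,-0.4,-1],[-0.95,1,-0.37,0,0,-0.5,-1],[-1,1,-0.37,0,0,-0.55,-1],[-1,1,-0.37,0,0,-0.55,-1],[-1,1,-0.37,0,0,-0.55,-1]]]'; python3 -c "
from h import *
plan((500,3,270,1.7))"
```

```text
time: 1.4
tool_pos: [289.0, 249.8, 271.2]
tcp_rot: [3.141, -0.0, 1.695]
contact_force: [-0.3, 0.7, -0.4]
grip_width: 91.7
now [289.  249.8 271.2] rot [ 3.141 -0.     1.695] F [-0.3  0.7 -0.4] w 91.7 t 1.4
(500, 3, 270, 1.7) -> [-1.355, 0.894, 0.006] [0.0, -0.0, -0.006]
```

```bash
python3 -m inch '[[[-0.3,0.25,0,0,0,0,-1],[-0.6,0.5,0,0,0,0,-1],[-0.9,0.7,0,0,0,0,-1],[-1,0.8,0,0,0,0,-1],[-1,0.8,0,0,0,0,-1],[-1,0.8,0,0,0,0,-1],[-1,0.8,0,0,0,0,-1],[-1,0.8,0,0,0,0,-1],[-1,0.8,0,0,0,0,-1],[-1,0.8,0,0,0,0,-1]]]'; python3 -c "
from h import *
plan((460,-100,270,1.7),(455,-236,270,1.74))
save('wrist','w1.png')"
```

```text
time: 2.65
tool_pos: [472.3, 71.3, 271.4]
tcp_rot: [3.141, -0.0, 1.697]
contact_force: [0.9, -0.0, 0.6]
grip_width: 92.0
now [472.3  71.3 271.4] rot [ 3.141 -0.     1.697] F [ 0.9 -0.   0.6] w 92.0 t 2.65
(460, -100, 270, 1.7) -> [-0.842, -0.169, 0.007] [0.0, -0.0, -0.004]
(455, -236, 270, 1.74) -> [-1.514, -0.279, 0.007] [0.0, -0.0, -0.055]
```

View pics/w1.png

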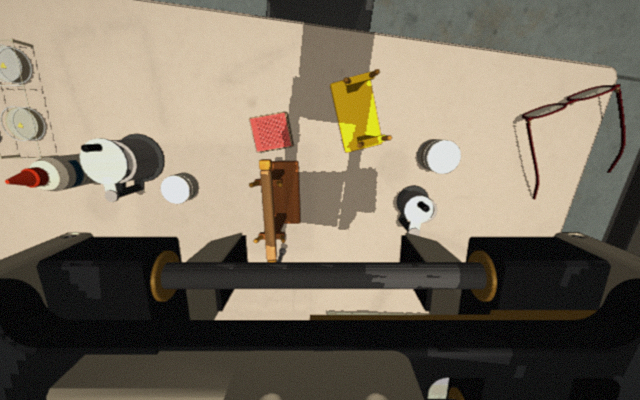

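Run:
```python
from h import *
crop('w1.png',0,125,200,220,'c4.png',4)
crop('w1.png',230,100,330,280,'c5.png',4)
```

```text
(no output)
```

View pics/c4.png

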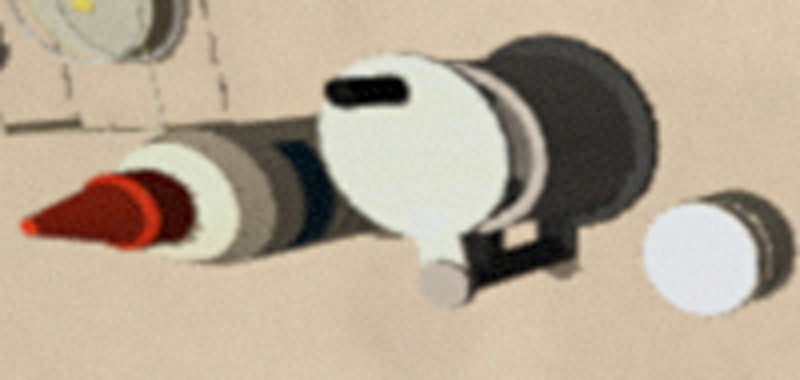

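View pics/c5.png

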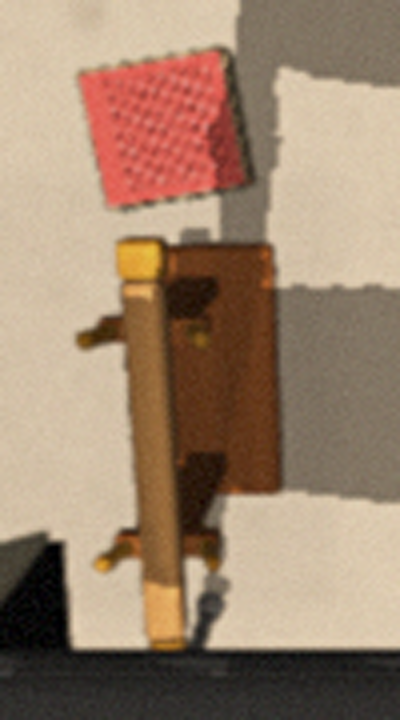

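Run:
```python
from h import *
np.set_printoptions(precision=1,suppress=True)
o=bot.get_obs()
A=lambda x,y:(x/4,125+y/4);B=lambda x,y:(230+x/4,100+y/4)
for nm,(u,v),z in [('disc',A(414,146),65),('pinTop',A(338,92),91),('pinBase',A(396,91),65),('pivot',A(444,284),68),('botTip',A(28,227),130),('jar',A(700,257),36),
 ('rear',B(141,241),121.5),('rearL',B(118,241),121.5),('rearR',B(164,241),121.5),('front',B(166,640),121.5),('mid',B(151,430),121.5),('footTR',B(272,243),12),('footBR',B(278,490),12),('fork',B(140,325),121.5),('fork2',B(157,545),121.5)]:
    print(nm,atz('wrist',u,v,z,o))
```

```text
disc [ 483.9 -232.4   65. ]
pinTop [ 464.1 -235.7   91. ]
pinBase [ 465.7 -237.1   65. ]
pivot [ 531.3 -223.4   68. ]
botTip [ 508.6 -298.   130. ]
jar [ 519.  -149.6   36. ]
rear [447.   -0.7 121.5]
rearL [447.8  -7.4 121.5]
rearR [446.1   6.  121.5]
front [574.3  16.5 121.5]
mid [504.3   6.5 121.5]
footTR [455.9  29.5  12. ]
footBR [556.7  42.2  12. ]
fork [472.    0.8 121.5]
fork2 [541.9  11.1 121.5]
```

```bash
python3 -m inch '[[[-0.3,-0.05,0,0,0,0,0],[-0.6,-0.1,0,0,0,-0.03,0.2],[-0.8,-0.15,0,0,0,-0.06,0.2],[-0.84,-0.17,0.1,0,0,-0.06,0.2],[-0.9,-0.17,0.2,0,0,-0.06,0.2],[-1,-0.18,0.35,0,0,-0.06,0.2],[-1,-0.18,0.45,0,0,-0.06,0.2],[-1,-0.18,0.5,0,0,-0.06,0.2],[-1,-0.18,0.5,0,0,-0.06,0.2],[-1,-0.18,0.5,0,0,-0.06,0.2]]]'; python3 -c "
from h import *
plan((464,-236,125,1.75),(464,-236,78,1.75))"
```

```text
time: 3.95
tool_pos: [462.4, -132.0, 172.1]
tcp_rot: [3.14, 0.001, 1.744]
contact_force: [-0.1, -0.4, 0.4]
grip_width: 36.5
now [ 462.4 -132.   172.1] rot [3.140e+00 1.000e-03 1.744e+00] F [-0.1 -0.4  0.4] w 36.5 t 3.95
(464, -236, 125, 1.75) -> [-0.514, -0.082, 0.236] [0.002, 0.001, -0.008]
(464, -236, 78, 1.75) -> [-0.513, -0.082, 0.471] [0.002, 0.001, -0.008]
```

```bash
python3 -m inch '[[[-0.25,-0.04,0,0,0,0,0.2],[-0.45,-0.07,0.05,0,0,0,0.2],[-0.51,-0.08,0.2,0,0,0,0.2],[-0.51,-0.08,0.3,0,0,0,0.2],[-0.51,-0.08,0.3,0,0,0,0.2],[-0.51,-0.08,0.3,0,0,0,0.2],[-0.51,-0.08,0.3,0,0,0,0.2],[-0.51,-0.08,0.3,0,0,0,0.2],[-0.51,-0.08,0.3,0,0,0,0.2],[-0.51,-0.08,0.3,0,0,0,0.2]]]'; python3 -c "
from h import *
plan((464,-236,78,1.75))
save('wrist','w2.png');save('side','d2.png');crop('d2.png',250,100,450,220,'c6.png')"
```

```text
time: 5.2
tool_pos: [463.5, -235.2, 111.3]
tcp_rot: [3.141, 0.0, 1.743]
contact_force: [-0.2, -0.1, -1.4]
grip_width: 36.6
now [ 463.5 -235.2  111.3] rot [3.141 0.    1.743] F [-0.2 -0.1 -1.4] w 36.6 t 5.2
(464, -236, 78, 1.75) -> [-0.004, 0.002, 0.167] [0.0, 0.0, -0.009]
```

View pics/w2.png

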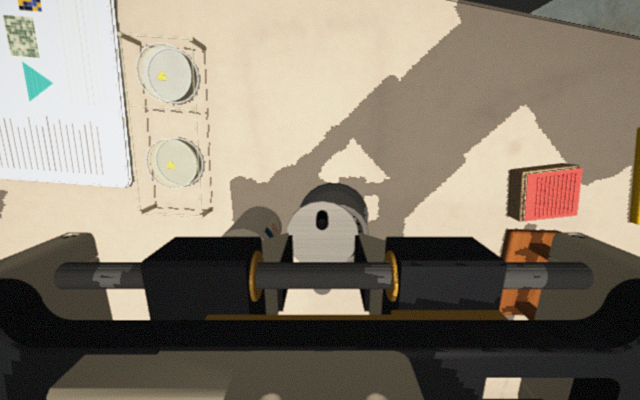

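View pics/c6.png

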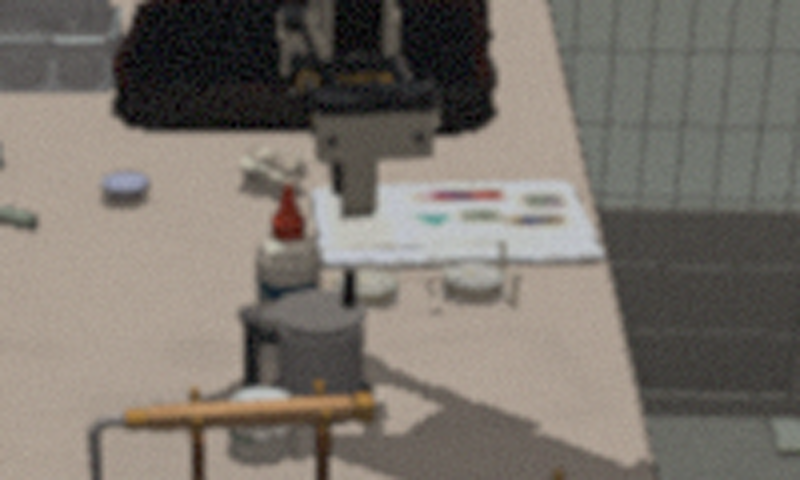

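```bash
python3 -m inch '[[[0,0,0.1,0,0,0,0.2],[0,0,0.165,0,0,0,0.2],[0,0,0.165,0,0,0,0.2],[0.05,0.004,0.165,0,0,0.19,0.2],[0.1,0.015,0.165,0,0,0.38,0.2],[0.147,0.033,0.165,0,0,0.57,0.2],[0.19,0.058,0.165,0,0,0.76,0.2],[0.23,0.09,0.165,0,0,0.95,0.2],[0.23,0.09,0.165,0,0,0.95,0.2],[0.23,0.09,0.165,0,0,0.95,0.2]]]'; python3 -c "
from h import *
save('wrist','w3.png')
c=np.array([483.5,-233]);ps=.18
def g(a):
    v=np.array([48-68*np.cos(a),-68*np.sin(a)]);return c+np.array([v[0]*np.cos(ps)-v[1]*np.sin(ps),v[0]*np.sin(ps)+v[1]*np.cos(ps)])
plan(*[(*g(a).round(1),78,1.75+a) for a in (-.75,-.9,-1.1,-1.3,-1.5,-1.65)])
"
```

```text
time: 6.55
tool_pos: [473.5, -187.1, 78.5]
tcp_rot: [3.141, 0.0, 1.0]
contact_force: [0.2, 0.1, -0.1]
grip_width: 36.6
now [ 473.3 -187.2   78.4] rot [3.141 0.    0.999] F [-1.   0.1 -0.5] w 36.5 t 6.6
(np.float64(473.5), np.float64(-187.7), 78, 1.0) -> [-0.002, 0.002, 0.002] [0.0, 0.0, -0.001]
(np.float64(479.6), np.float64(-179.6), 78, 0.85) -> [0.049, 0.006, 0.002] [0.0, -0.0, 0.19]
(np.float64(489.5), np.float64(-170.3), 78, 0.65) -> [0.115, 0.022, 0.002] [0.0, -0.0, 0.444]
(np.float64(501.1), np.float64(-163.2), 78, 0.45) -> [0.176, 0.052, 0.002] [0.0, -0.0, 0.699]
(np.float64(513.8), np.float64(-158.5), 78, 0.25) -> [0.23, 0.093, 0.002] [0.0, -0.0, 0.954]
(np.float64(523.9), np.float64(-156.8), 78, 0.1) -> [0.264, 0.131, 0.002] [0.0, -0.0, 1.145]
```

View pics/w3.png

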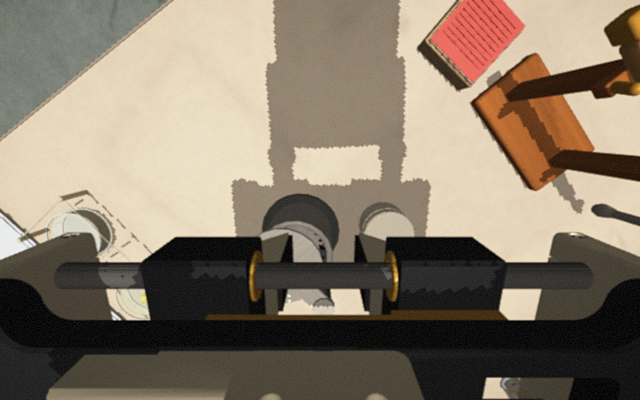

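```bash
python3 -m inch '[[[0.05,0.006,0,0,0,0.19,0.2],[0.08,0.013,0,0,0,0.32,0.2],[0.115,0.022,0,0,0,0.45,0.2],[0.15,0.037,0,0,0,0.6,0.2],[0.18,0.052,0,0,0,0.7,0.2],[0.21,0.075,0,0,0,0.85,0.2],[0.23,0.093,0,0,0,0.95,0.2],[0.25,0.115,0,0,0,0.98,0.2],[0.265,0.133,0,0,0,0.98,0.2],[0.265,0.133,0,0,0,0.98,0.2]]]'; python3 -c "
from h import *
save('wrist','w4.png');save('scene','s4.png');crop('s4.png',300,170,450,300,'c7.png',5)
plan()"
```

```text
time: 7.85
tool_pos: [524.7, -156.8, 78.1]
tcp_rot: [3.142, -0.0, 0.229]
contact_force: [0.5, 0.4, 0.1]
grip_width: 36.8
now [ 524.3 -156.7   78.1] rot [-3.141  0.     0.228] F [ 0.2 -0.8 -0.1] w 36.7 t 7.95
```

View pics/w4.png

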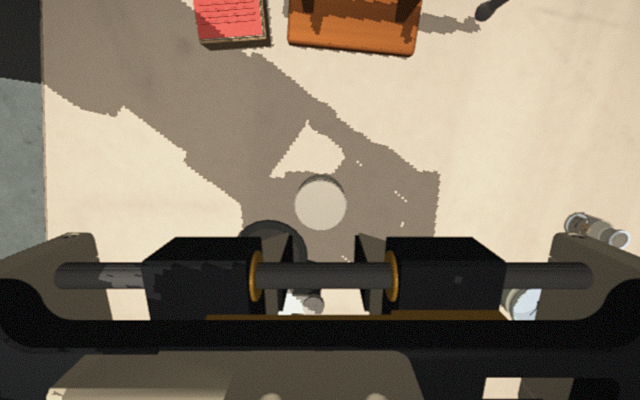

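View pics/c7.png

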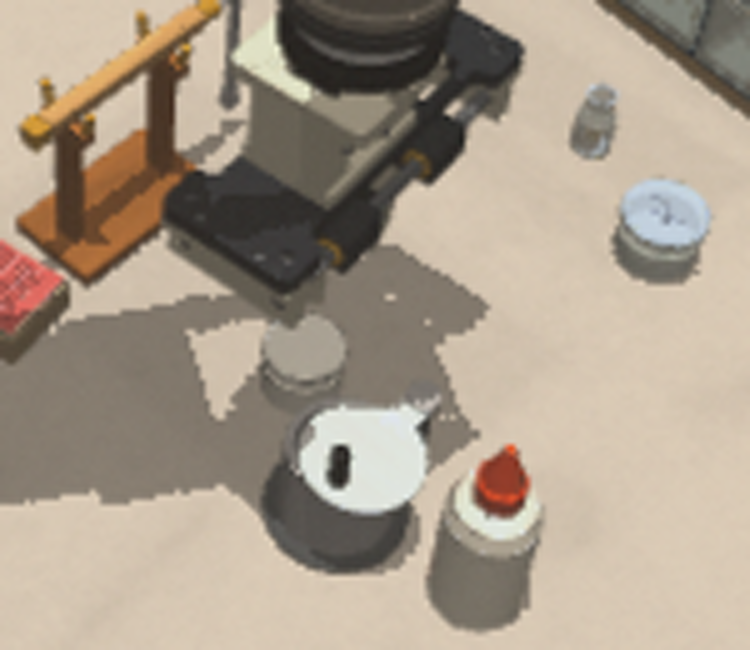

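Run:
```python
from h import *
for z in (91,111,125,140,160):print(z,proj('side',(463,-235,z)), proj('scene',(524,-157,z)))
o=bot.get_obs()
print(bot.camera_params('wrist'))
save('side','d4.png');crop('d4.png',230,80,430,220,'c8.png');print(proj('side',(524,-157,78)))
```

```text
91 (np.float64(337.29868492085905), np.float64(167.3216472833088)) (np.float64(365.3340649780223), np.float64(226.32581116273582))
111 (np.float64(337.3843610070885), np.float64(160.57742145258624)) (np.float64(365.9821776376466), np.float64(221.4466312943518))
125 (np.float64(337.44509122150254), np.float64(155.79687767681514)) (np.float64(366.4470165365064), np.float64(217.94718939381346))
140 (np.float64(337.5108637159651), np.float64(150.619417131783)) (np.float64(366.955622515689), np.float64(214.11825623270803))
160 (np.float64(337.599714794851), np.float64(143.62526313056884)) (np.float64(367.6513821808679), np.float64(208.8803759025466))
{'fx': 284.7661937625036, 'fy': 284.7661937625036, 'cx': 323.23256371137467, 'cy': 205.4050945239389, 'T_tool_cam': array([[ 9.99999454e-01, -7.97556224e-04, -6.74905281e-04,
        -2.81811923e-01],
       [ 9.46880427e-04,  9.64854159e-01,  2.62784239e-01,
        -7.08847762e+01],
       [ 4.41599962e-04, -2.62784734e-01,  9.64854387e-01,
        -1.88031769e+02],
       [ 0.00000000e+00,  0.00000000e+00,  0.00000000e+00,
         1.00000000e+00]])}
(np.float64(313.2918518134121), np.float64(184.2045486175664))
```

View pics/c8.png

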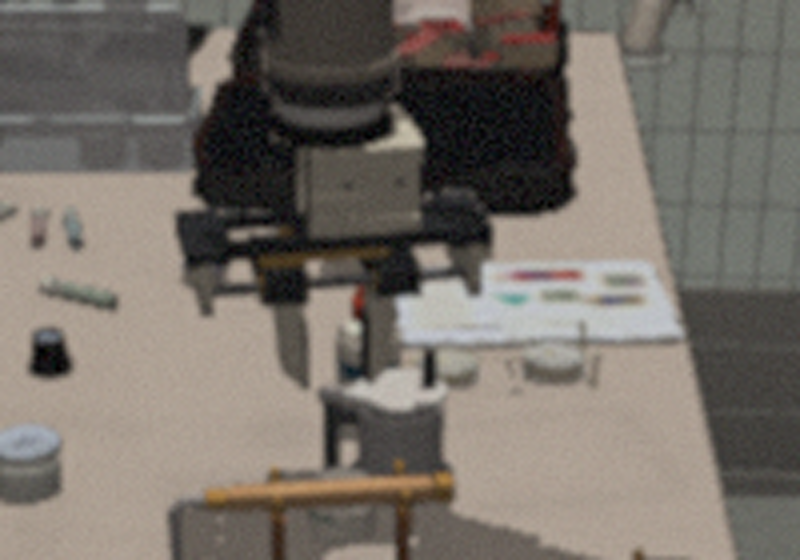

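Run:
```python
from h import *
crop('w4.png',230,190,420,330,'c9.png',4)
crop('d4.png',270,130,350,190,'c10.png',9)
for x in (506,543):
  for z in(78,90,100,110):print(x,z,proj('side',(x,-157,z)))
```

```text
506 78 (np.float64(320.2091353229363), np.float64(184.31554963657337))
506 90 (np.float64(320.18374910667916), np.float64(180.17172393183915))
506 100 (np.float64(320.1624138840113), np.float64(176.68914727639725))
506 110 (np.float64(320.1409129523854), np.float64(173.17952172823266))
543 78 (np.float64(305.99837994986746), np.float64(184.08751093827547))
543 90 (np.float64(305.9073814452824), np.float64(179.94725303910306))
543 100 (np.float64(305.8309047070104), np.float64(176.46770773033737))
543 110 (np.float64(305.7538346476112), np.float64(172.96116744516956))
```

View pics/c9.png

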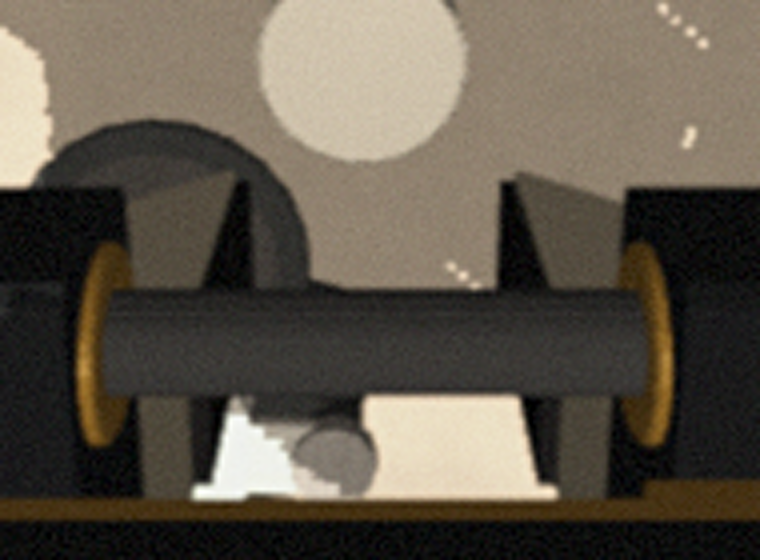

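View pics/c10.png

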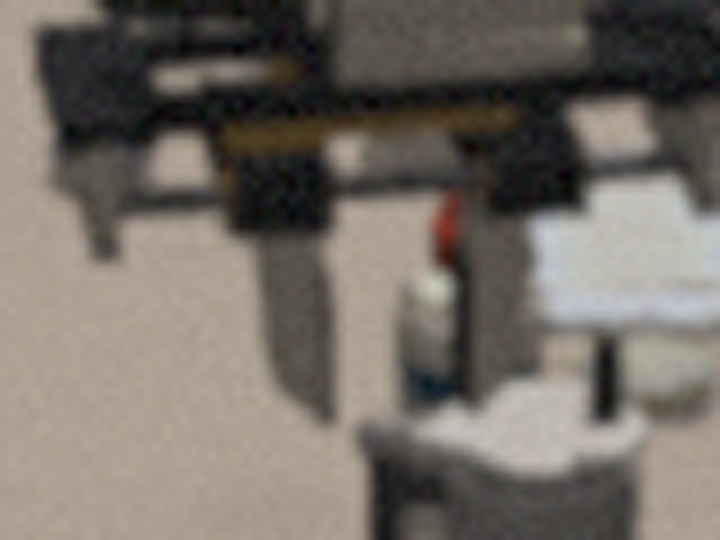

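```bash
python3 -m inch '[[[0,0,0,0,0,0,1],[0,0,0,0,0,0,1],[0,0,0,0,0,0,1],[0,0,0,0,0,0,1],[0,0,0,0,0,0,1],[0,0,0,0,0,0,1],[0,0,0,0,0,0,1],[0,0,0,0,0,0,1],[0,0,0,0,0,0,1],[0,0,0,0,0,0,1]]]'; python3 -c "
from h import *
print(bot.grip_depth,proj('side',bot.get_obs()['tool_pos']))
save('side','d5.png');save('wrist','w5.png');crop('d5.png',270,130,350,190,'c11.png',9);crop('w5.png',230,190,420,330,'c12.png',4)
plan()"
```

```text
time: 9.25
tool_pos: [524.5, -156.7, 78.2]
tcp_rot: [-3.142, -0.0, 0.227]
contact_force: [0.3, -0.4, -0.8]
grip_width: 0.3
18.8 (np.float64(313.1063659095337), np.float64(184.19213620363425))
now [ 524.4 -156.7   78.2] rot [-3.142 -0.     0.227] F [-0.5  0.2 -0. ] w -0.1 t 9.35
```

View pics/c11.png

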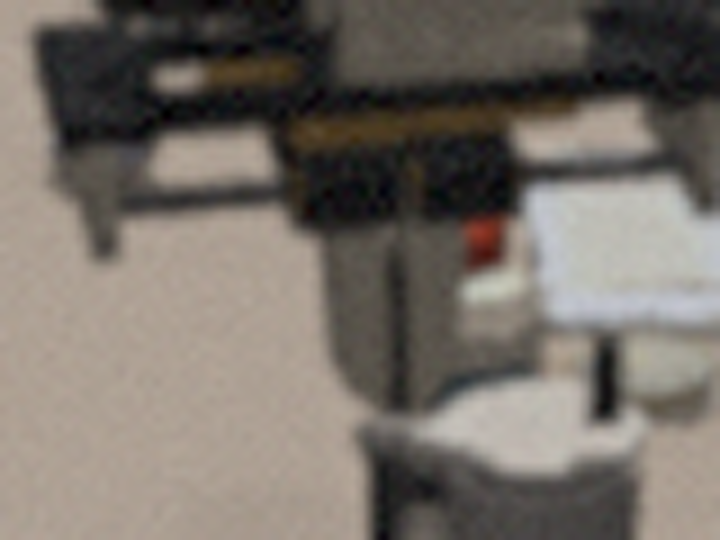

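View pics/c12.png

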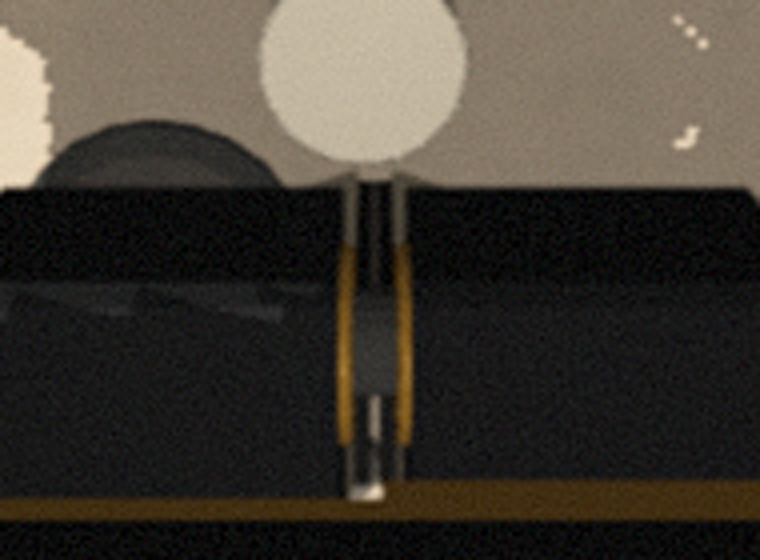

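```bash
python3 -c "
from h import *
plan((464,-236,110,1.0),(464,-236,56,1.0))"
```

```text
now [ 524.4 -156.7   78.2] rot [-3.142 -0.     0.227] F [-0.5  0.2 -0. ] w -0.1 t 9.35
(464, -236, 110, 1.0) -> [-0.384, 0.318, -0.159] [-0.0, -0.0, -0.984]
(464, -236, 56, 1.0) -> [-0.384, 0.318, 0.111] [-0.0, -0.0, -0.984]
```

```bash
python3 -m inch '[[[0,0,-0.15,0,0,-0.2,0.2],[-0.1,0.08,-0.16,0,0,-0.4,0.2],[-0.2,0.16,-0.16,0,0,-0.6,0.2],[-0.3,0.25,-0.16,0,0,-0.8,0.2],[-0.384,0.318,-0.16,0,0,-0.98,0.2],[-0.384,0.318,-0.16,0,0,-0.98,0.2],[-0.384,0.318,-0.05,0,0,-0.98,0.2],[-0.384,0.318,0,0,0,-0.98,0.2],[-0.384,0.318,0,0,0,-0.98,0.2],[-0.384,0.318,0,0,0,-0.98,0.2]]]'; python3 -c "
from h import *
save('side','d6.png');save('wrist','w6.png');crop('d6.png',280,110,400,200,'c13.png',6);crop('w6.png',230,190,420,330,'c14.png',4)
plan((464,-236,56,1.0))"
```

```text
time: 10.6
tool_pos: [464.5, -235.9, 78.7]
tcp_rot: [3.141, -0.0, 0.997]
contact_force: [0.1, -0.3, 0.4]
grip_width: 36.7
now [ 464.4 -236.1   78.8] rot [ 3.14  -0.     0.997] F [-0.6  0.3  1.3] w 36.9 t 10.7
(464, -236, 56, 1.0) -> [-0.001, -0.002, 0.114] [0.001, -0.0, -0.004]
```

View pics/c13.png

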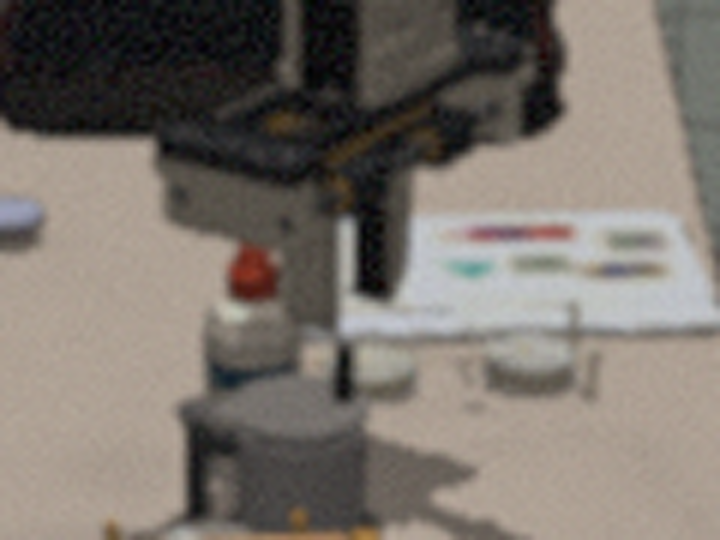

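View pics/w6.png

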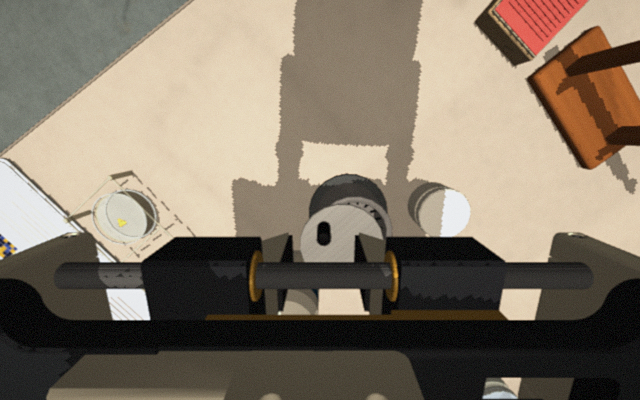

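Run:
```python
from h import *
for z in (79,91,100,105,110):print(z,proj('side',(474+5,-220+8,z)),proj('side',(454-5,-251-8,z)))
o=bot.get_obs()
print(atz('wrist',322,223,91,o))
crop('w6.png',250,170,400,320,'c15.png',5)
```

```text
79 (np.float64(331.1648908973412), np.float64(174.90208212200332)) (np.float64(342.43910866724815), np.float64(167.67734741471227))
91 (np.float64(331.18928676847975), np.float64(170.860497854679)) (np.float64(342.5116575923426), np.float64(163.72165330101825))
100 (np.float64(331.20772706339375), np.float64(167.8055544428986)) (np.float64(342.56648330083556), np.float64(160.73230877134304))
105 (np.float64(331.21802529592753), np.float64(166.09947990456965)) (np.float64(342.5970968137051), np.float64(159.06312218449835))
110 (np.float64(331.228362104103), np.float64(164.38701466572832)) (np.float64(342.62782165185456), np.float64(157.38786564204983))
[ 454.48016013 -230.64111526   91.        ]
```

View pics/c15.png

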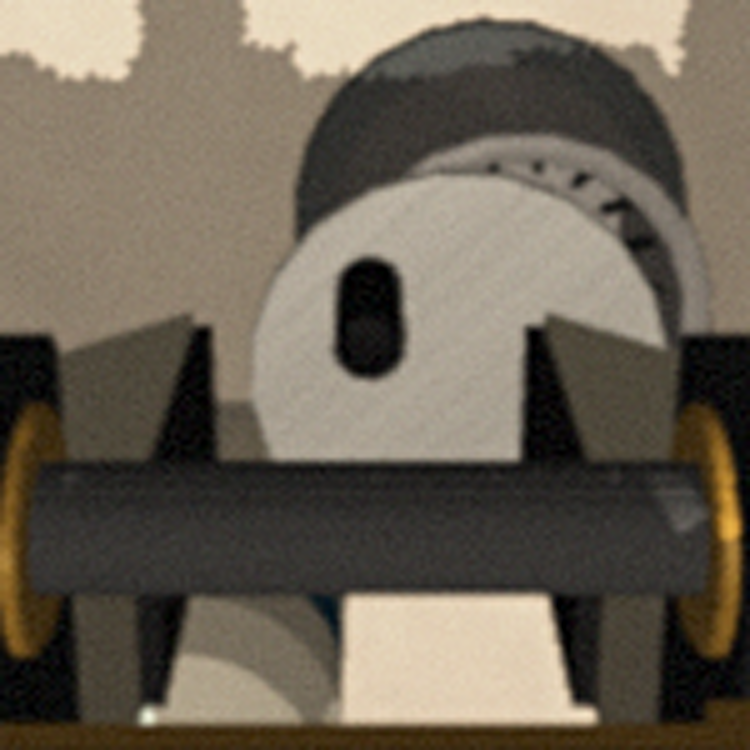

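Run:
```python
from h import *
o=bot.get_obs();np.set_printoptions(precision=1,suppress=True)
print(atz('wrist',323.6,240,91,o),atz('wrist',323.6,228,65,o),atz('wrist',342,247,65,o))
rim=[(300+100,0)]
```

```text
[ 465.  -236.2   91. ] [ 465.8 -236.7   65. ] [ 486.4 -233.3   65. ]
```

```bash
python3 -m inch '[[[0,0,0.03,0,0,0,0.2],[0,0,0.06,0,0,0,0.2],[0,0,0.08,0,0,0,0.2],[0,0,0.1,0,0,0,0.2],[0,0,0.11,0,0,0,0.2],[0,0,0.12,0,0,0,0.2],[0,0,0.13,0,0,0,0.2],[0,0,0.13,0,0,0,0.2],[0,0,0.13,0,0,0,0.2],[0,0,0.13,0,0,0,0.2]]]'; python3 -c "
from h import *
save('side','d7.png');save('wrist','w7.png');crop('d7.png',280,110,400,200,'c16.png',6);crop('w7.png',250,170,400,320,'c17.png',4)
c=np.array([483.5,-233]);ps=.18
def g(a):
    v=np.array([48-68*np.cos(a),-68*np.sin(a)]);return c+np.array([v[0]*np.cos(ps)-v[1]*np.sin(ps),v[0]*np.sin(ps)+v[1]*np.cos(ps)])
plan(*[(*g(a).round(1),52,1.0+a*.4) for a in (-.2,-.4,-.6,-.8,-1,-1.2,-1.4,-1.6,-1.75)])
"
```

```text
time: 11.95
tool_pos: [464.0, -236.0, 52.3]
tcp_rot: [3.141, -0.0, 0.997]
contact_force: [0.1, -0.6, 0.4]
grip_width: 36.6
now [ 464.  -236.    52.3] rot [ 3.141 -0.     0.997] F [0.3 0.3 0.1] w 36.7 t 12.05
(np.float64(462.7), np.float64(-223.0), 52, 0.92) -> [0.051, -0.041, 0.001] [0.0, -0.0, 0.098]
(np.float64(464.4), np.float64(-209.6), 52, 0.84) -> [0.112, -0.07, 0.001] [0.0, -0.0, 0.2]
(np.float64(468.6), np.float64(-196.7), 52, 0.76) -> [0.177, -0.087, 0.001] [0.0, -0.0, 0.302]
(np.float64(475.4), np.float64(-184.9), 52, 0.68) -> [0.245, -0.091, 0.001] [0.0, -0.0, 0.404]
(np.float64(484.3), np.float64(-174.7), 52, 0.6) -> [0.312, -0.081, 0.001] [0.0, -0.0, 0.505]
(np.float64(495.1), np.float64(-166.5), 52, 0.52) -> [0.376, -0.058, 0.001] [0.0, -0.0, 0.607]
(np.float64(507.4), np.float64(-160.5), 52, 0.44) -> [0.435, -0.023, 0.001] [0.0, -0.0, 0.709]
(np.float64(520.5), np.float64(-157.2), 52, 0.36) -> [0.484, 0.023, 0.001] [0.0, -0.0, 0.811]
(np.float64(530.7), np.float64(-156.4), 52, 0.3) -> [0.515, 0.064, 0.001] [0.0, -0.0, 0.887]
```

View pics/c16.png

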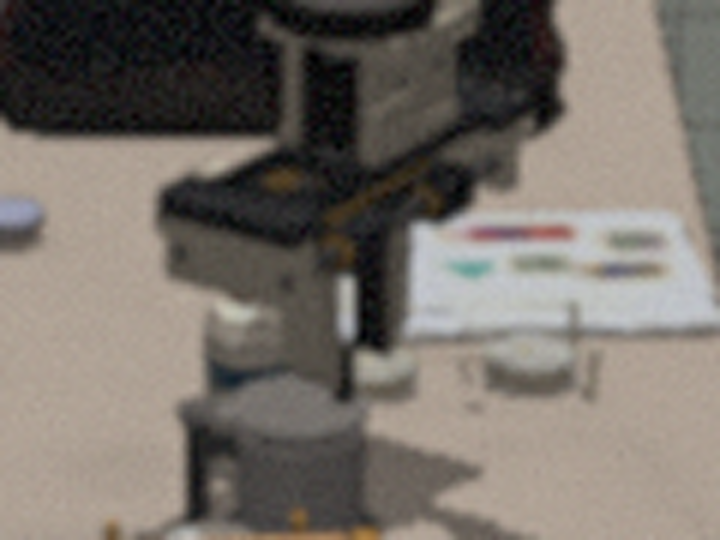

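View pics/c17.png

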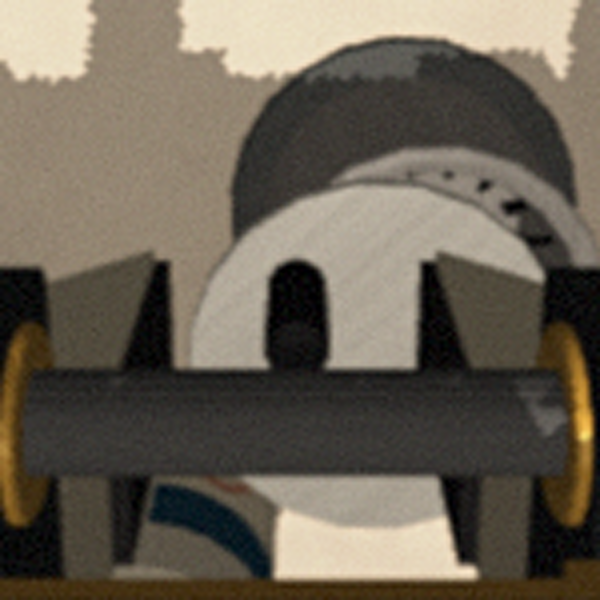

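```bash
python3 -m inch '[[[0.051,-0.041,0.01,0,0,0.1,0.2],[0.112,-0.07,0.01,0,0,0.2,0.2],[0.177,-0.087,0.01,0,0,0.3,0.2],[0.245,-0.091,0.01,0,0,0.4,0.2],[0.312,-0.081,0.01,0,0,0.5,0.2],[0.376,-0.058,0.01,0,0,0.6,0.2],[0.435,-0.023,0.01,0,0,0.7,0.2],[0.484,0.023,0.01,0,0,0.8,0.2],[0.5,0.045,0.01,0,0,0.85,0.2],[0.5,0.045,0.01,0,0,0.85,0.2]]]'; python3 -c "
from h import *
save('scene','s8.png');save('wrist','w8.png');crop('s8.png',300,170,450,300,'c18.png',5);crop('w8.png',200,170,440,320,'c19.png',3)
plan()
"
```

```text
time: 13.3
tool_pos: [526.0, -156.8, 50.2]
tcp_rot: [3.142, -0.0, 0.33]
contact_force: [0.4, 0.1, 0.3]
grip_width: 36.8
now [ 525.5 -156.8   50.1] rot [-3.141  0.     0.33 ] F [ 0.6 -0.8  0.7] w 36.8 t 13.4
```

View pics/c18.png

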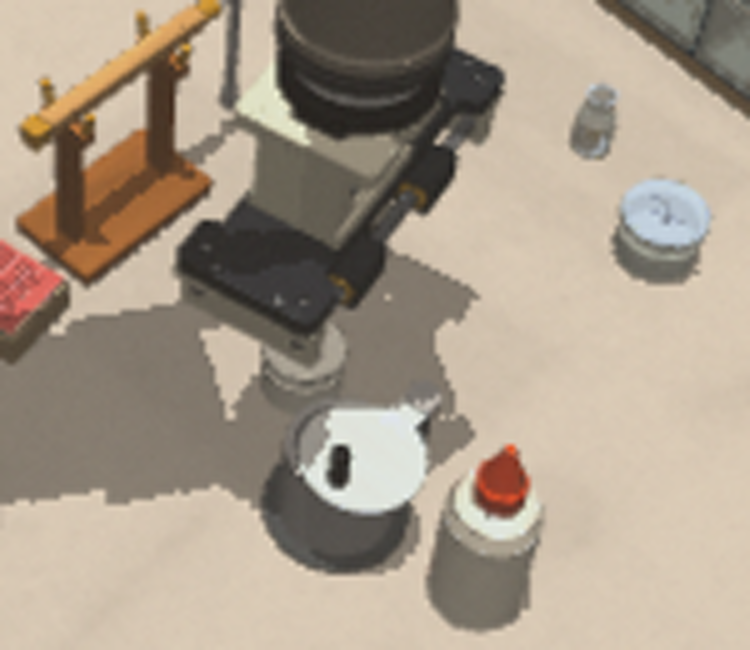

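View pics/c19.png

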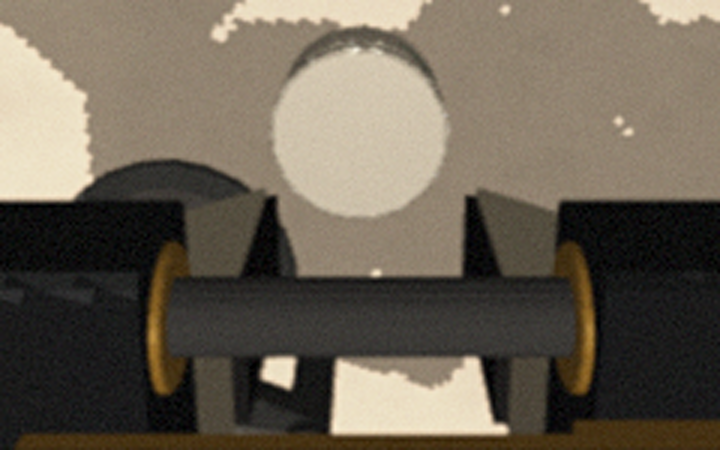

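```bash
python3 -c "
from h import *
plan((464.5,-236,85,1.0),(464.5,-236,50,1.0))"
```

```text
now [ 525.5 -156.8   50.1] rot [-3.141  0.     0.33 ] F [ 0.6 -0.8  0.7] w 36.8 t 13.4
(464.5, -236, 85, 1.0) -> [-0.417, 0.275, -0.174] [-0.0, 0.0, -0.853]
(464.5, -236, 50, 1.0) -> [-0.417, 0.275, 0.001] [-0.0, 0.0, -0.853]
```

```bash
python3 -m inch '[[[0,0,-0.18,0,0,-0.2,0.2],[-0.1,0.07,-0.18,0,0,-0.4,0.2],[-0.22,0.15,-0.18,0,0,-0.6,0.2],[-0.33,0.22,-0.18,0,0,-0.75,0.2],[-0.417,0.275,-0.18,0,0,-0.853,0.2],[-0.417,0.275,-0.18,0,0,-0.853,0.2],[-0.417,0.275,-0.1,0,0,-0.853,0.2],[-0.417,0.275,-0.04,0,0,-0.853,0.2],[-0.417,0.275,0,0,0,-0.853,0.62],[-0.417,0.275,0,0,0,-0.853,0.62]]]'; python3 -c "
from h import *
save('wrist','w9.png');crop('w9.png',200,170,440,320,'c20.png',3)
c=np.array([483.5,-233]);ps=.18
def g(a):
    v=np.array([48-68*np.cos(a),-68*np.sin(a)]);return c+np.array([v[0]*np.cos(ps)-v[1]*np.sin(ps),v[0]*np.sin(ps)+v[1]*np.cos(ps)])
plan(*[(*g(a).round(1),49,1.0+a*.4) for a in (-.2,-.4,-.6,-.8,-1,-1.2,-1.4,-1.5,-1.6)])
"
```

```text
time: 14.65
tool_pos: [464.5, -235.4, 49.6]
tcp_rot: [-3.14, -0.0, 0.999]
contact_force: [0.5, 0.9, -0.3]
grip_width: 21.4
now [ 464.8 -235.7   50.1] rot [-3.141 -0.     0.999] F [ 0.8 -0.7  0. ] w 19.1 t 14.7
(np.float64(462.7), np.float64(-223.0), 49, 0.92) -> [0.048, -0.043, 0.005] [-0.0, -0.0, 0.101]
(np.float64(464.4), np.float64(-209.6), 49, 0.84) -> [0.109, -0.072, 0.005] [-0.0, -0.0, 0.203]
(np.float64(468.6), np.float64(-196.7), 49, 0.76) -> [0.174, -0.089, 0.005] [-0.0, -0.0, 0.305]
(np.float64(475.4), np.float64(-184.9), 49, 0.68) -> [0.242, -0.093, 0.005] [-0.0, -0.0, 0.407]
(np.float64(484.3), np.float64(-174.7), 49, 0.6) -> [0.309, -0.083, 0.005] [-0.0, -0.0, 0.509]
(np.float64(495.1), np.float64(-166.5), 49, 0.52) -> [0.373, -0.06, 0.005] [-0.0, -0.0, 0.61]
(np.float64(507.4), np.float64(-160.5), 49, 0.44) -> [0.431, -0.024, 0.005] [-0.001, -0.0, 0.712]
(np.float64(513.8), np.float64(-158.5), 49, 0.4) -> [0.457, -0.003, 0.005] [-0.001, -0.0, 0.763]
(np.float64(520.5), np.float64(-157.2), 49, 0.36) -> [0.481, 0.022, 0.005] [-0.001, -0.0, 0.814]
```

View pics/c20.png

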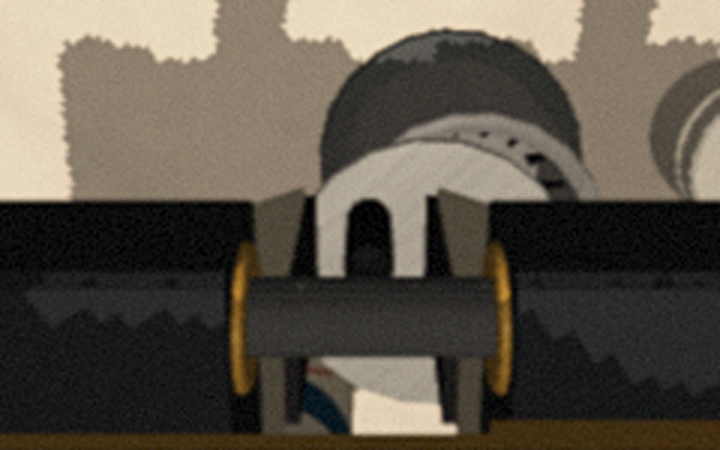

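```bash
python3 -m inch '[[[0.012,-0.011,0.01,0,0,0.03,0.62],[0.024,-0.022,0.015,0,0,0.05,0.62],[0.036,-0.033,0.015,0,0,0.08,0.62],[0.048,-0.043,0.015,0,0,0.1,0.62],[0.078,-0.06,0.015,0,0,0.15,0.62],[0.109,-0.072,0.015,0,0,0.2,0.62],[0.14,-0.082,0.015,0,0,0.25,0.62],[0.174,-0.089,0.015,0,0,0.3,0.62],[0.208,-0.093,0.015,0,0,0.35,0.62],[0.242,-0.093,0.015,0,0,0.4,0.62]]]'; python3 -c "
from h import *
save('scene','s10.png');save('wrist','w10.png');crop('s10.png',300,170,450,300,'c21.png',5);crop('w10.png',200,170,440,320,'c22.png',3)
c=np.array([483.5,-233]);ps=.18
def g(a):
    v=np.array([48-68*np.cos(a),-68*np.sin(a)]);return c+np.array([v[0]*np.cos(ps)-v[1]*np.sin(ps),v[0]*np.sin(ps)+v[1]*np.cos(ps)])
plan(*[(*g(a).round(1),49,1.0+a*.4) for a in (-.8,-.9,-1,-1.1,-1.2,-1.3,-1.4,-1.5,-1.6)])
"
```

```text
time: 15.95
tool_pos: [475.1, -184.7, 47.2]
tcp_rot: [-3.141, 0.0, 0.683]
contact_force: [-0.6, 0.8, -1.0]
grip_width: 17.7
now [ 475.4 -184.6   47.3] rot [-3.142 -0.     0.685] F [ 1.2 -0.3 -0.2] w 17.5 t 16.05
(np.float64(475.4), np.float64(-184.9), 49, 0.68) -> [-0.001, 0.001, -0.009] [-0.0, -0.0, 0.007]
(np.float64(479.6), np.float64(-179.6), 49, 0.64) -> [0.032, -0.006, -0.009] [-0.0, -0.0, 0.057]
(np.float64(484.3), np.float64(-174.7), 49, 0.6) -> [0.066, -0.01, -0.009] [-0.0, -0.0, 0.108]
(np.float64(489.5), np.float64(-170.3), 49, 0.56) -> [0.1, -0.011, -0.009] [-0.0, -0.0, 0.159]
(np.float64(495.1), np.float64(-166.5), 49, 0.52) -> [0.133, -0.008, -0.009] [-0.0, -0.0, 0.21]
(np.float64(501.1), np.float64(-163.2), 49, 0.48) -> [0.167, -0.001, -0.009] [-0.0, -0.0, 0.261]
(np.float64(507.4), np.float64(-160.5), 49, 0.44) -> [0.2, 0.008, -0.009] [-0.0, -0.0, 0.312]
(np.float64(513.8), np.float64(-158.5), 49, 0.4) -> [0.231, 0.021, -0.009] [-0.0, -0.0, 0.363]
(np.float64(520.5), np.float64(-157.2), 49, 0.36) -> [0.261, 0.037, -0.009] [-0.0, -0.0, 0.414]
```

View pics/c21.png

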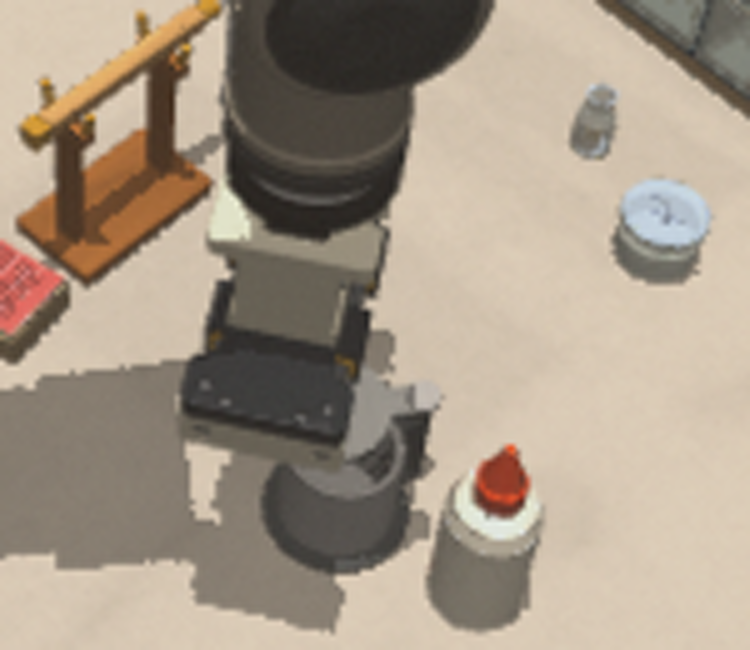

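View pics/c22.png

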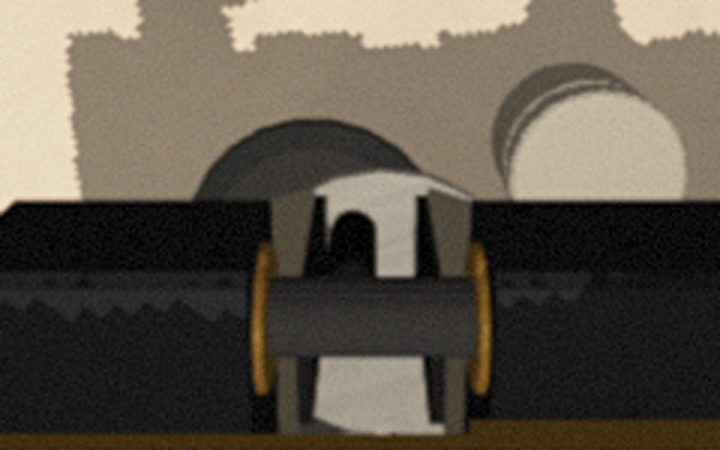

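```bash
python3 -m inch '[[[0.032,-0.006,0,0,0,0.06,0.62],[0.066,-0.01,0,0,0,0.11,0.62],[0.1,-0.011,0,0,0,0.16,0.62],[0.133,-0.008,0,0,0,0.21,0.62],[0.167,-0.001,0,0,0,0.26,0.62],[0.2,0.008,0,0,0,0.31,0.62],[0.231,0.021,0,0,0,0.36,0.62],[0.261,0.037,0,0,0,0.41,0.62],[0.275,0.047,0,0,0,0.45,0.62],[0.275,0.047,0,0,0,0.45,0.62]]]'; python3 -c "
from h import *
save('scene','s11.png');crop('s11.png',300,170,450,300,'c23.png',5)
plan()
"
```

```text
time: 17.3
tool_pos: [523.8, -157.7, 47.2]
tcp_rot: [3.142, -0.0, 0.332]
contact_force: [-0.6, 1.2, -0.1]
grip_width: 17.0
now [ 523.6 -157.7   47.1] rot [-3.141  0.     0.332] F [ 0.8 -0.5  0.3] w 17.4 t 17.35
```

View pics/c23.png

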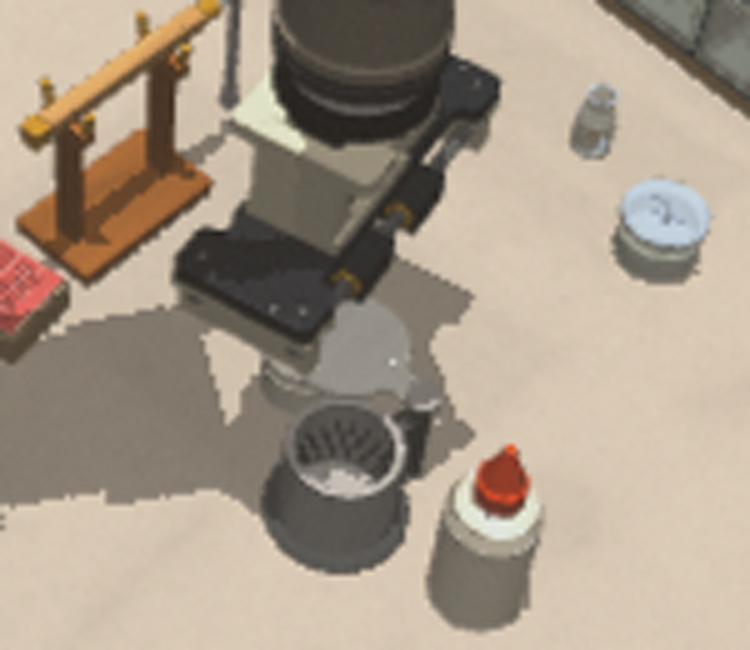

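```bash
python3 -c "
from h import *
np.set_printoptions(precision=1,suppress=True)
print(atz('scene',369.2,259.8,60))
plan((518,-80,190,1.1),(510.5,7,190,1.704))"
```

```text
[ 481.7 -225.1   60. ]
now [ 523.6 -157.7   47.1] rot [-3.1  0.   0.3] F [ 0.8 -0.5  0.3] w 17.4 t 17.35
(518, -80, 190, 1.1) -> [0.1, -0.376, -0.714] [-0.0, 0.0, -0.977]
(510.5, 7, 190, 1.704) -> [0.207, -0.8, -0.714] [-0.0, -0.0, -1.746]
```

```bash
python3 -m inch '[[[0,0,-0.2,0,0,0,0.4],[0,0,-0.45,0,0,-0.1,0.2],[0,0,-0.7,0,0,-0.3,0],[0.05,-0.2,-0.72,0,0,-0.5,-0.3],[0.1,-0.38,-0.72,0,0,-0.7,-0.3],[0.15,-0.6,-0.72,0,0,-0.9,-0.3],[0.2,-0.8,-0.72,0,0,-0.98,-0.3],[0.207,-0.8,-0.72,0,0,-0.98,-0.3],[0.207,-0.8,-0.72,0,0,-0.98,-0.3],[0.207,-0.8,-0.72,0,0,-0.98,-0.3]]]'; python3 -c "
from h import *
plan((510.5,7,120,1.704))"
```

```text
time: 18.6
tool_pos: [510.8, 6.1, 191.1]
tcp_rot: [-3.142, 0.0, 1.1]
contact_force: [0.5, 0.2, 0.7]
grip_width: 59.9
now [510.8   6.1 191.1] rot [-3.142  0.     1.1  ] F [0.5 0.2 0.7] w 59.9 t 18.6
(510.5, 7, 120, 1.704) -> [0.003, -0.003, 0.356] [-0.0, 0.0, -0.769]
```

```bash
python3 -m inch '[[[0,0,0,0,0,-0.2,-0.3],[0,0,0,0,0,-0.4,-0.3],[0,0,0,0,0,-0.6,-0.3],[0,0,0.05,0,0,-0.769,-0.3],[0,0,0.15,0,0,-0.769,-0.3],[0,0,0.2,0,0,-0.769,-0.3],[0,0,0.25,0,0,-0.769,-0.3],[0,0,0.25,0,0,-0.769,-0.3],[0,0,0.25,0,0,-0.769,-0.3],[0,0,0.25,0,0,-0.769,-0.3]]]'; python3 -c "
from h import *
save('wrist','w12.png');save('side','d12.png');save('scene','s12.png')
plan((510.5,7,72,1.704))"
```

```text
time: 19.85
tool_pos: [511.1, 7.1, 141.7]
tcp_rot: [3.141, 0.0, 1.705]
contact_force: [0.6, -0.2, 0.0]
grip_width: 59.5
now [510.9   7.2 141.5] rot [3.141 0.    1.705] F [ 0.1 -0.3 -0.1] w 59.4 t 20.0
(510.5, 7, 72, 1.704) -> [-0.001, -0.002, 0.348] [0.001, 0.0, 0.002]
```

View pics/w12.png

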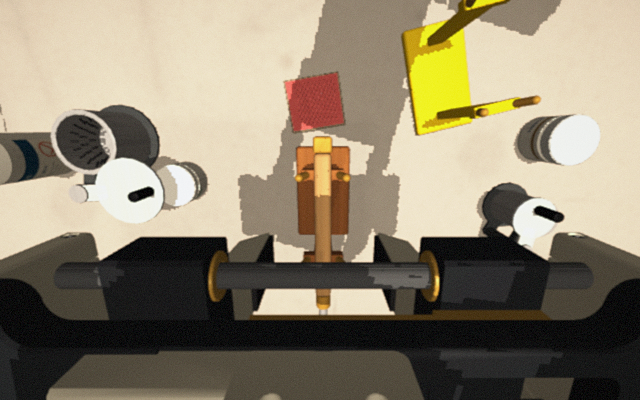

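View pics/d12.png

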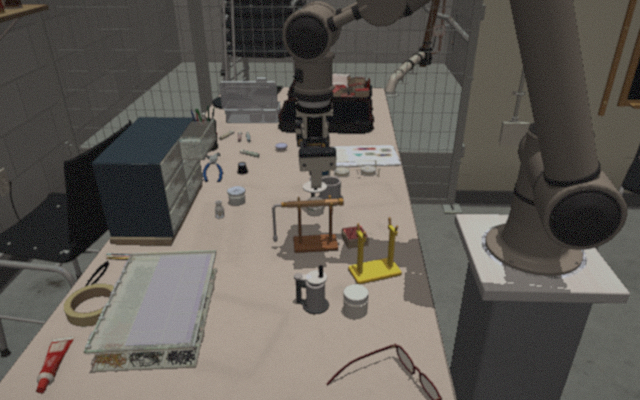

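Run:
```python
from h import *
for z in (115,141,166,200):print(z,proj('side',(511,7,z)),proj('scene',(511,7,z)))
crop('d12.png',260,110,370,260,'c24.png',5);crop('s12.png',260,100,420,240,'c25.png',5)
```

```text
115 (np.float64(314.6207346924459), np.float64(202.36557198432627)) (np.float64(322.72204664004306), np.float64(184.1198333122279))
141 (np.float64(314.4930624195425), np.float64(192.24625949303007)) (np.float64(322.7683568746914), np.float64(177.38365024761023))
166 (np.float64(314.3674943700703), np.float64(182.2937278850625)) (np.float64(322.81444937123473), np.float64(170.67913888032322))
200 (np.float64(314.1921358425648), np.float64(168.39479981331093)) (np.float64(322.87974234419175), np.float64(161.18176919494994))
```

View pics/c24.png

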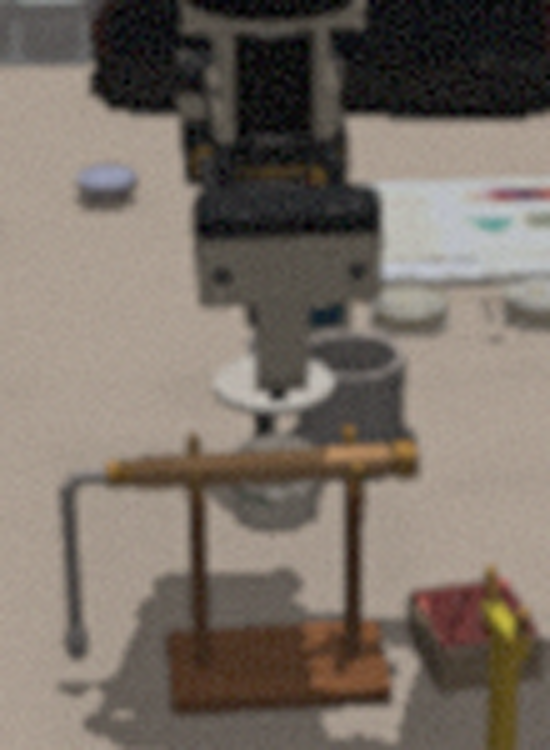

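View pics/c25.png

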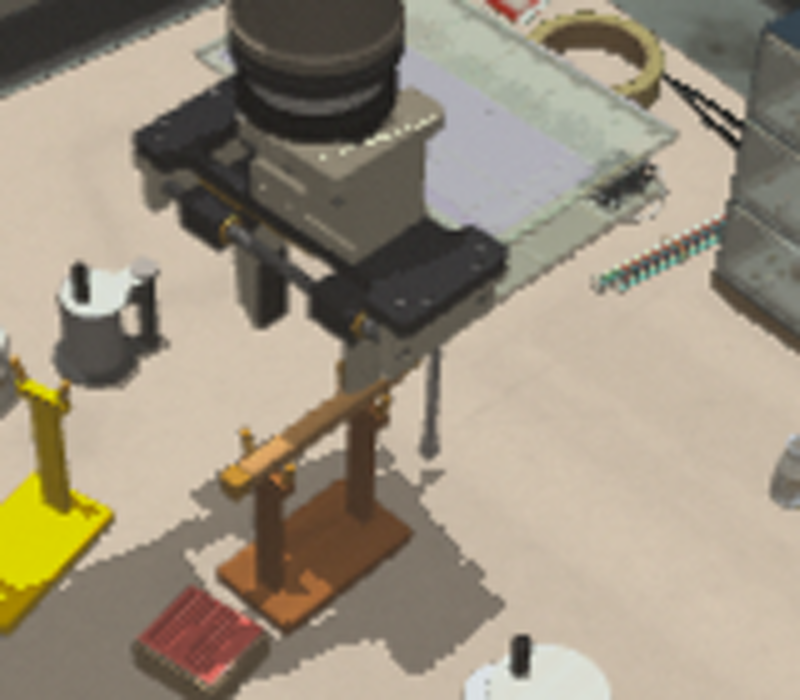

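```bash
python3 -m inch '[[[0,0,0.1,0,0,0,-0.3],[0,0,0.2,0,0,0,-0.2],[0,0,0.28,0,0,0,0],[0,0,0.32,0,0,0,0.2],[0,0,0.348,0,0,0,0.3],[0,0,0.348,0,0,0,0.5],[0,0,0.348,0,0,0,0.6],[0,0,0.348,0,0,0,1],[0,0,0.348,0,0,0,1],[0,0,0.348,0,0,0,1]]]'; python3 -c "
from h import *
save('wrist','w13.png');save('side','d13.png');save('scene','s13.png');crop('s13.png',260,100,420,240,'c26.png',5);crop('d13.png',260,110,370,260,'c27.png',5)
plan()"
```

```text
time: 21.25
tool_pos: [511.1, 7.1, 72.0]
tcp_rot: [3.141, 0.0, 1.705]
contact_force: [-0.1, 0.0, 3.8]
grip_width: 12.6
now [511.1   7.1  72. ] rot [3.141 0.    1.705] F [-1.8 -0.4  4.7] w 13.0 t 21.4
```

View pics/c26.png

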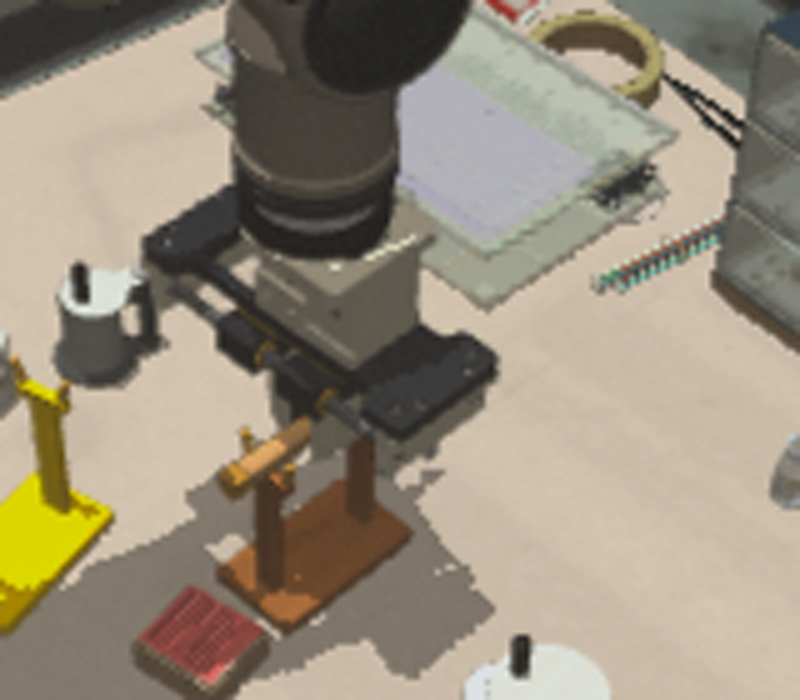

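View pics/c27.png

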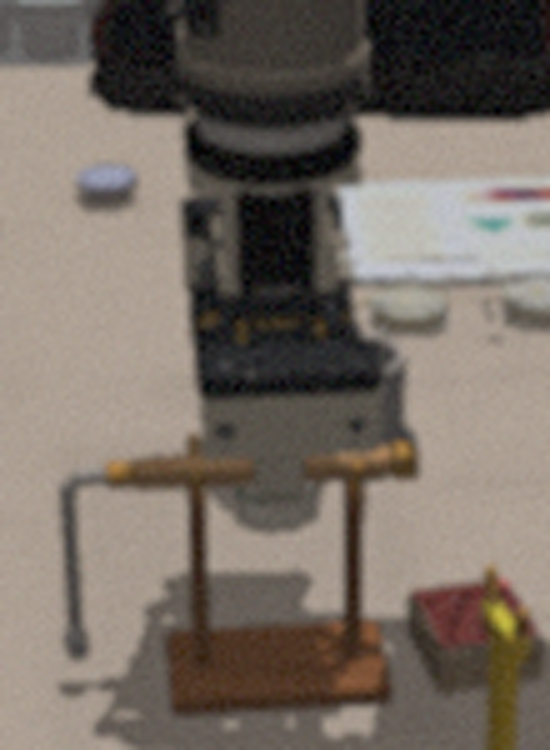

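```bash
python3 -c "
from h import *
plan((511,7,172,1.705),(470,-80,180,1.705),(430,-160,180,1.705),(390,-245.5,180,1.705))"
```

```text
now [511.1   7.1  72. ] rot [3.141 0.    1.705] F [-1.8 -0.4  4.7] w 13.0 t 21.4
(511, 7, 172, 1.705) -> [-0.001, -0.0, -0.5] [0.001, 0.0, 0.0]
(470, -80, 180, 1.705) -> [-0.404, -0.262, -0.54] [0.001, 0.0, 0.0]
(430, -160, 180, 1.705) -> [-0.774, -0.513, -0.54] [0.001, 0.0, 0.0]
(390, -245.5, 180, 1.705) -> [-1.171, -0.769, -0.54] [0.001, 0.0, 0.0]
```

```bash
python3 -m inch '[[[0,0,-0.05,0,0,0,1],[0,0,-0.15,0,0,0,1],[0,0,-0.3,0,0,0,1],[0,0,-0.45,0,0,0,1],[0,0,-0.54,0,0,0,1],[-0.15,-0.1,-0.54,0,0,0,1],[-0.35,-0.22,-0.54,0,0,0,1],[-0.5,-0.33,-0.54,0,0,0,1],[-0.6,-0.4,-0.54,0,0,0,1],[-0.6,-0.4,-0.54,0,0,0,1]]]'; python3 -c "
from h import *
save('scene','s14.png');crop('s14.png',280,100,430,300,'c28.png',4)
plan((390,-245.5,180,1.705))"
```

```text
time: 22.65
tool_pos: [446.9, -123.5, 179.8]
tcp_rot: [-3.141, -0.0, 1.703]
contact_force: [0.4, 0.5, 0.5]
grip_width: 12.9
now [ 447.4 -122.7  179.8] rot [ 3.141 -0.     1.704] F [ 0.5  0.1 -0.4] w 12.6 t 22.7
(390, -245.5, 180, 1.705) -> [-0.571, -0.366, -0.001] [0.0, -0.001, -0.002]
```

View pics/c28.png

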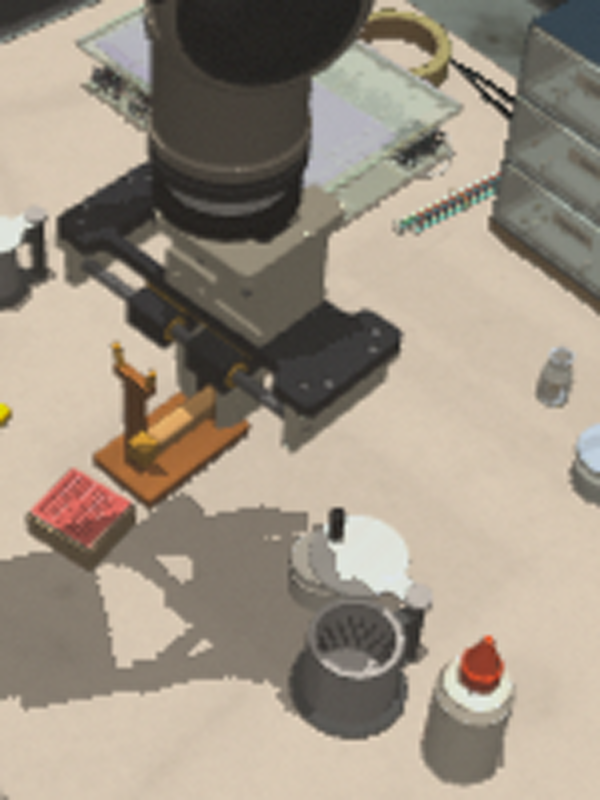

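```bash
python3 -m inch '[[[-0.15,-0.1,0,0,0,0,1],[-0.3,-0.2,0,0,0,0,1],[-0.45,-0.29,0,0,0,0,1],[-0.571,-0.366,0,0,0,0,1],[-0.571,-0.366,0.1,0,0,0,1],[-0.571,-0.366,0.18,0,0,0,1],[-0.571,-0.366,0.18,0,0,0,1],[-0.571,-0.366,0.18,0,0,0,1],[-0.571,-0.366,0.18,0,0,0,1],[-0.571,-0.366,0.18,0,0,0,1]]]'; python3 -c "
from h import *
save('scene','s15.png');crop('s15.png',330,180,450,300,'c29.png',6);save('side','d15.png');crop('d15.png',280,110,400,220,'c30.png',6);
plan()"
```

```text
time: 23.95
tool_pos: [390.7, -245.5, 144.1]
tcp_rot: [3.141, 0.001, 1.706]
contact_force: [-0.5, 0.3, -0.5]
grip_width: 12.5
now [ 390.5 -245.6  143.9] rot [3.141 0.    1.705] F [ 0.7  0.8 -0.8] w 12.8 t 24.05
```

View pics/c29.png

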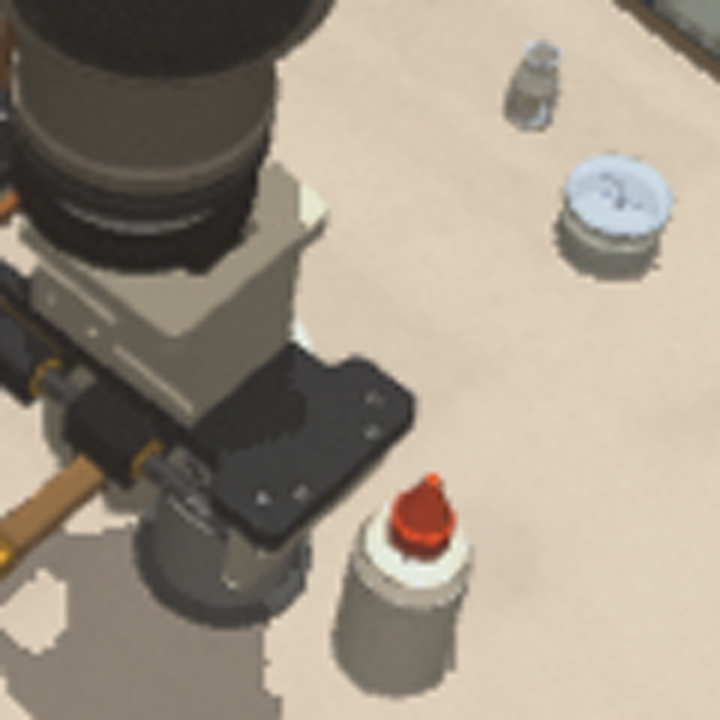

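View pics/c30.png

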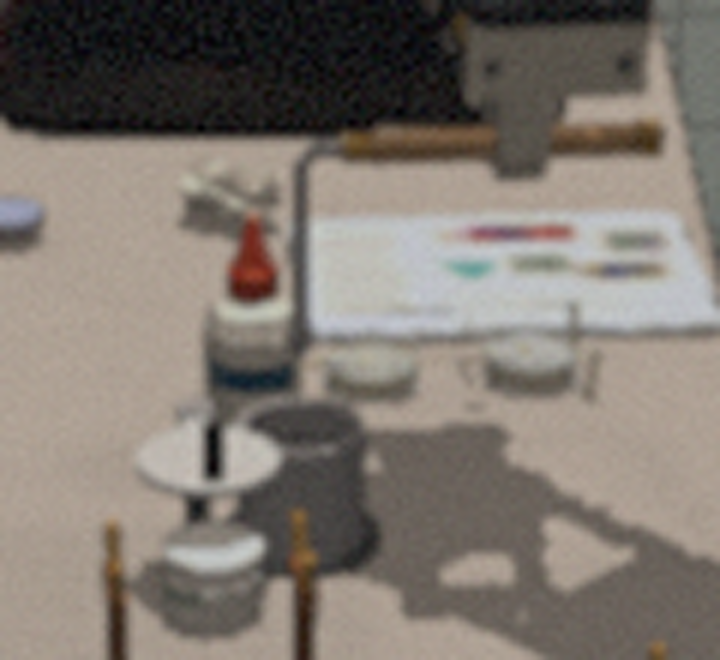

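Run:
```python
from h import *
np.set_printoptions(precision=1,suppress=True)
print(proj('side',(483.5,-233,89)),proj('side',(483.5,-233,60)),atz('side',331.7,180.8,60),atz('side',329.7,167,92))
crop('d15.png',310,150,350,200,'c31.png',12)
```

```text
(np.float64(329.7354521319497), np.float64(168.19104231042857)) (np.float64(329.6929919477076), np.float64(177.7869007012022)) [ 477.5 -214.7   60. ] [ 483.6 -234.2   92. ]
```

View pics/c31.png

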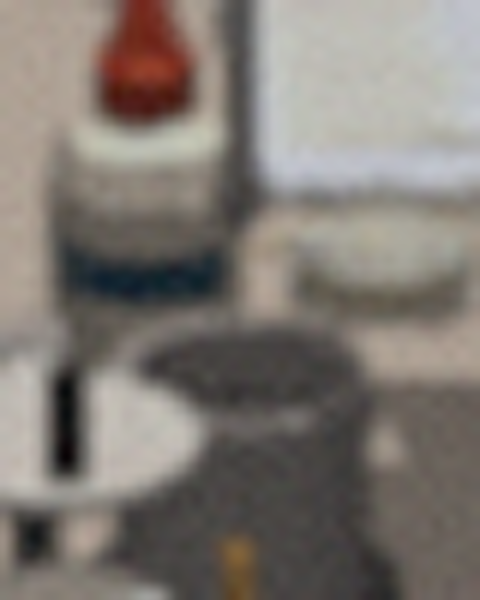

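Run:
```python
from h import *
crop('w12.png',30,90,170,230,'c32.png',5)
```

```text
(no output)
```

View pics/c32.png

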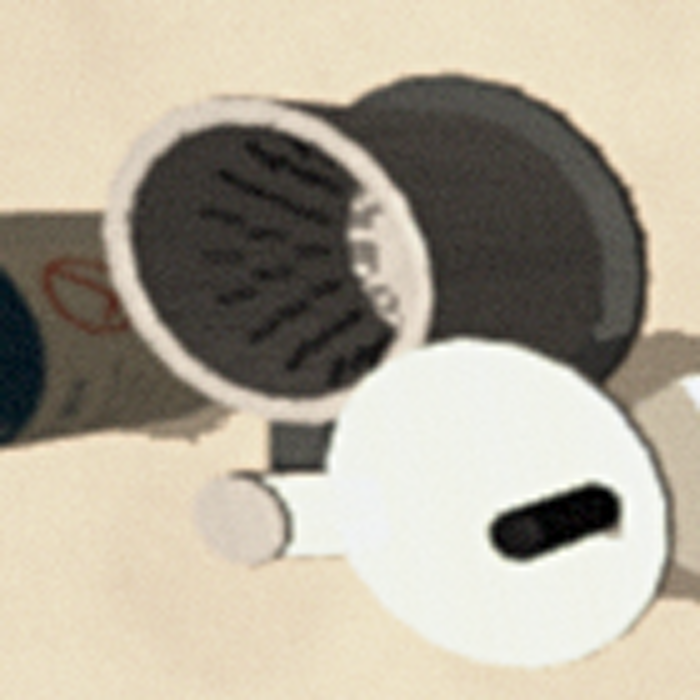

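Run:
```python
from h import *
np.set_printoptions(precision=1,suppress=True)
o=dict(tool_pos=[511,7.2,141.6],tcp_rot=[3.141,0,1.705])
for n,u,v,z in (('mouth',83.6,141.6,60),('pin',133,197,91),('disc',130,190.6,65),('pivot',78,193.4,68)):print(n,atz('wrist',u,v,z,o))
print(atz('side',330.2,180.8,60),atz('side',329.8,168.5,89))
```

```text
mouth [ 482.3 -220.2   60. ]
pin [ 519.4 -156.9   91. ]
disc [ 522.  -176.3   65. ]
pivot [ 530.4 -223.    68. ]
[ 481.6 -214.5   60. ] [ 483.3 -231.    89. ]
```

```bash
python3 -m inch '[[[0.03,0,0,0,0,0,1],[0.061,0,0,0,0,0,1],[0.061,0,0.05,0,0,0,1],[0.061,0,0.1,0,0,0,1],[0.061,0,0.15,0,0,0,1],[0.061,0,0.2,0,0,0,1],[0.061,0,0.2,0,0,0,1],[0.061,0,0.2,0,0,0,1],[0.061,0,0.2,0,0,0,1],[0.061,0,0.2,0,0,0,1]]]'; python3 -c "
from h import *
save('side','d16.png');crop('d16.png',280,110,400,220,'c33.png',6);
plan((388.8,-233.5,79,1.705))"
```

```text
time: 25.3
tool_pos: [388.9, -233.5, 103.9]
tcp_rot: [3.141, 0.0, 1.705]
contact_force: [-0.3, -0.5, -1.0]
grip_width: 12.9
now [ 388.9 -233.5  103.8] rot [3.141 0.    1.705] F [-0.7  0.  -1.2] w 12.9 t 25.35
(388.8, -233.5, 79, 1.705) -> [-0.0, -0.0, 0.124] [0.001, 0.0, 0.001]
```

View pics/c33.png

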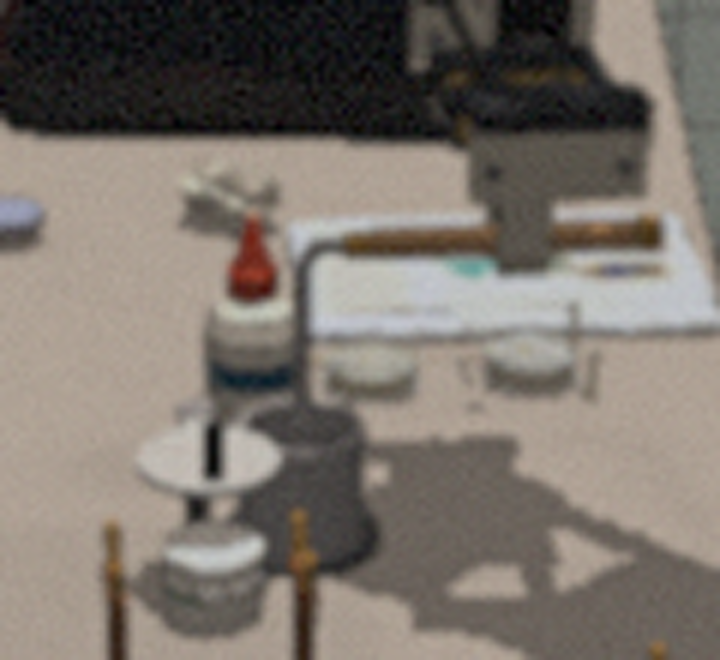

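```bash
python3 -m inch '[[[0,0,0.04,0,0,0,1],[0,0,0.08,0,0,0,1],[0,0,0.11,0,0,0,1],[0,0,0.13,0,0,0,1],[0,0,0.13,0,0,0,1],[0,0,0.13,0,0,0,1],[0,0,0.13,0,0,0,1],[0,0,0.13,0,0,0,1],[0,0,0.13,0,0,0,1],[0,0,0.13,0,0,0,1]]]'; python3 -c "
from h import *
save('side','d17.png');crop('d17.png',280,110,400,220,'c34.png',6);
plan((388.8,-233.5,180,1.705))"
```

```text
time: 26.6
tool_pos: [388.8, -233.4, 77.6]
tcp_rot: [3.142, -0.0, 1.705]
contact_force: [-0.7, -0.3, -0.9]
grip_width: 12.5
now [ 388.8 -233.4   77.6] rot [ 3.142 -0.     1.705] F [ 0.6  1.4 -0.8] w 12.7 t 26.65
(388.8, -233.5, 180, 1.705) -> [-0.001, 0.0, -0.512] [0.0, -0.0, 0.001]
```

View pics/c34.png

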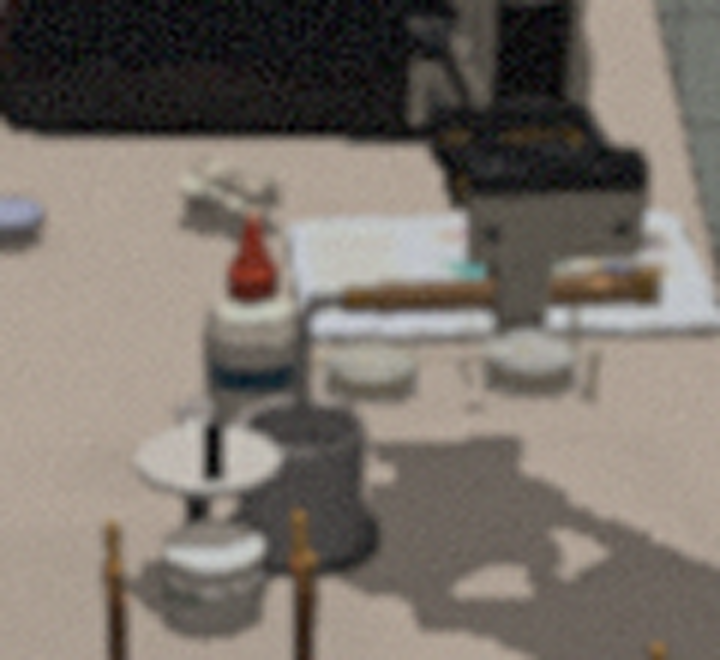

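Run:
```python
from h import *
im=cv2.imread('pics/d17.png')[165:200,305:355]
im=cv2.convertScaleAbs(im,alpha=1.8,beta=-40)
cv2.imwrite('pics/c35.png',cv2.resize(im,None,fx=14,fy=14,interpolation=cv2.INTER_CUBIC))
for z in (60,75): print(z,proj('side',(482.3,-221.3,z)))
```

```text
60 (np.float64(330.0077057479533), np.float64(179.68518005753228))
75 (np.float64(330.03145648835994), np.float64(174.720108359138))
```

View pics/c35.png

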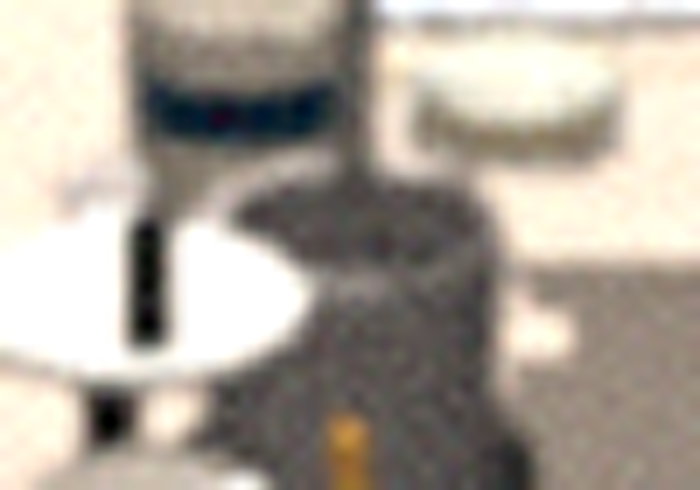

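```bash
python3 -m inch '[[[0,0,-0.1,0,0,0,1],[0,0,-0.25,0,0,0,1],[0,0,-0.4,0,0,0,1],[0,0,-0.52,0,0,0,1],[0.1,0.07,-0.52,0,0,0,1],[0.3,0.2,-0.52,0,0,0,1],[0.5,0.33,-0.52,0,0,0,1],[0.65,0.43,-0.52,0,0,0,1],[0.7,0.46,-0.52,0,0,0,1],[0.7,0.46,-0.52,0,0,0,1]]]'; python3 -c "
from h import *
plan((511.1,7.1,182,1.705),(511.1,7.1,112,1.705))"
```

```text
time: 27.9
tool_pos: [461.0, -82.2, 181.5]
tcp_rot: [-3.141, 0.0, 1.707]
contact_force: [0.4, -0.5, 0.2]
grip_width: 12.4
now [461.  -82.2 181.5] rot [-3.141  0.     1.707] F [ 0.4 -0.5  0.2] w 12.4 t 27.9
(511.1, 7.1, 182, 1.705) -> [0.409, 0.309, -0.003] [-0.001, 0.0, 0.002]
(511.1, 7.1, 112, 1.705) -> [0.409, 0.309, 0.347] [-0.001, 0.0, 0.002]
```

```bash
python3 -m inch '[[[0.15,0.11,0,0,0,0,1],[0.3,0.22,0,0,0,0,1],[0.409,0.309,0,0,0,0,1],[0.409,0.309,0,0,0,0,1],[0.409,0.309,0.15,0,0,0,1],[0.409,0.309,0.3,0,0,0,1],[0.409,0.309,0.35,0,0,0,1],[0.409,0.309,0.35,0,0,0,1],[0.409,0.309,0.35,0,0,0,1],[0.409,0.309,0.35,0,0,0,1]]]'; python3 -c "
from h import *
save('side','d18.png');crop('d18.png',260,130,370,260,'c36.png',6);save('wrist','w18.png');crop('w18.png',230,110,410,330,'c37.png',3)
plan((511.1,7.1,72,1.705))"
```

```text
time: 29.15
tool_pos: [512.0, 6.8, 112.6]
tcp_rot: [3.14, 0.001, 1.705]
contact_force: [-0.3, -1.1, -0.6]
grip_width: 12.7
now [511.8   7.  112.3] rot [3.14  0.    1.706] F [-1.2  0.8 -0.7] w 12.6 t 29.25
(511.1, 7.1, 72, 1.705) -> [0.001, -0.004, 0.202] [0.002, 0.0, 0.001]
```

View pics/c36.png

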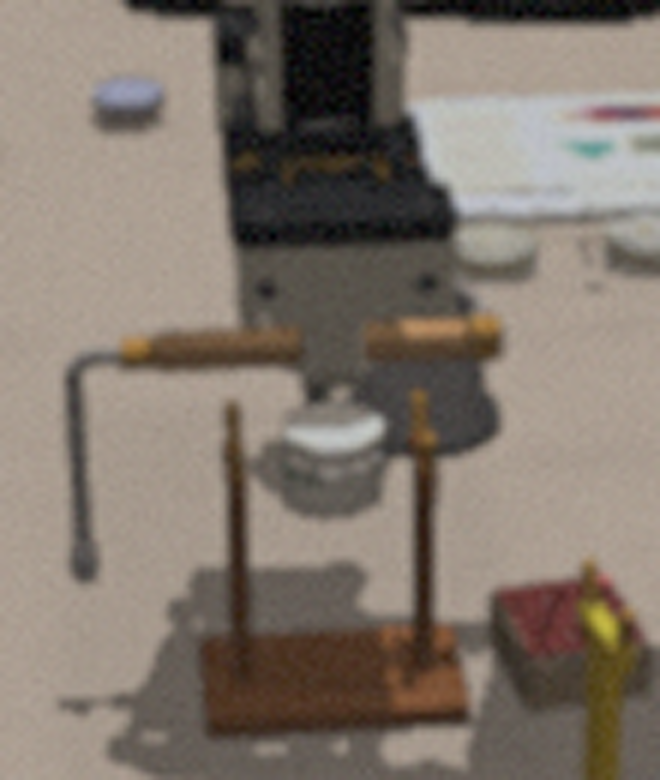

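View pics/c37.png

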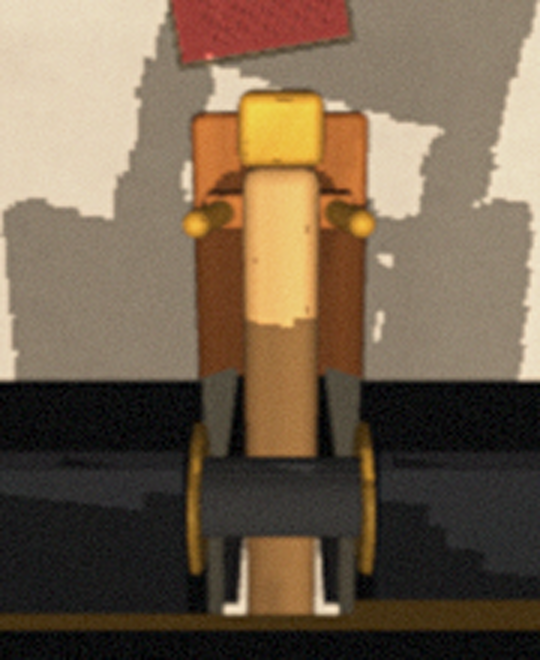

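Handle sits centred between the fork prongs (crop prongs at x 197 and 362, handle 245–318). Lowering and releasing.

```bash
python3 -m inch '[[[0,-0.004,0.05,0,0,0,1],[0,-0.004,0.1,0,0,0,1],[0,-0.004,0.15,0,0,0,1],[0,-0.004,0.18,0,0,0,1],[0,-0.004,0.2,0,0,0,1],[0,-0.004,0.202,0,0,0,1],[0,-0.004,0.202,0,0,0,1],[0,-0.004,0.202,0,0,0,0.7],[0,-0.004,0.202,0,0,0,0.3],[0,-0.004,0.202,0,0,0,0.2]]]'; python3 -m inch '[[[0,0,0,0,0,0,0],[0,0,0,0,0,0,-0.2],[0,0,-0.1,0,0,0,-0.2],[0,0,-0.25,0,0,0,-0.2],[0,0,-0.4,0,0,0,-0.2],[0,0,-0.5,0,0,0,-0.2],[0,0,-0.5,0,0,0,-0.2],[0,0,-0.5,0,0,0,-0.2],[0,0,-0.5,0,0,0,-0.2],[0,0,-0.5,0,0,0,-0.2]]]';python3 -c "
from h import *
save('side','d19.png');crop('d19.png',260,130,370,260,'c38.png',6);save('wrist','w19.png')
plan((519.4,-157,85,.3))"
```

```text
time: 30.5
tool_pos: [510.7, 7.0, 71.1]
tcp_rot: [3.142, -0.0, 1.705]
contact_force: [-0.2, -0.6, 0.1]
grip_width: 29.4
time: 31.75
tool_pos: [510.2, 7.0, 170.5]
tcp_rot: [-3.14, -0.0, 1.705]
contact_force: [0.7, 0.0, 0.3]
grip_width: 54.8
now [510.4   6.9 170.8] rot [-3.141 -0.     1.705] F [0.4 0.7 1.5] w 55.2 t 31.85
(519.4, -157, 85, 0.3) -> [-0.818, -0.065, 0.429] [-0.001, 0.0, 1.789]
```

View pics/c38.png

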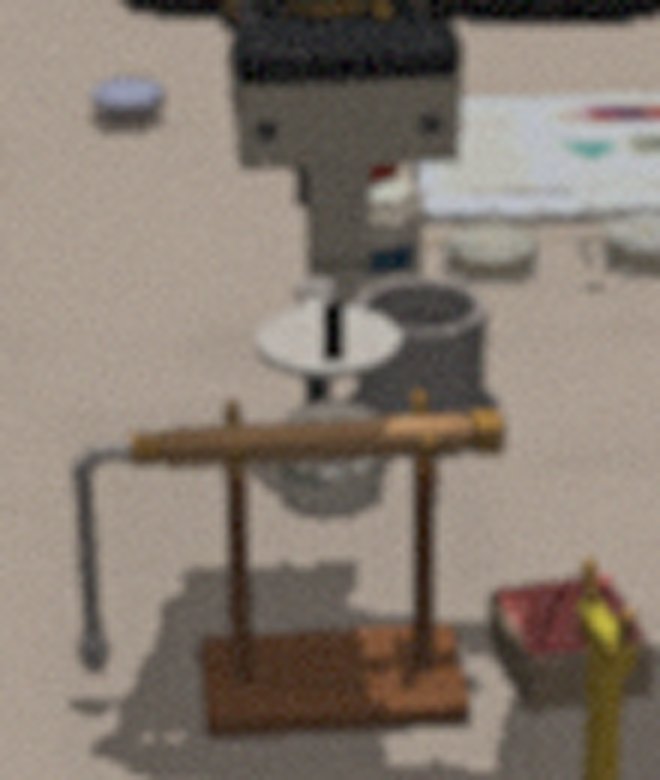

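View pics/w19.png

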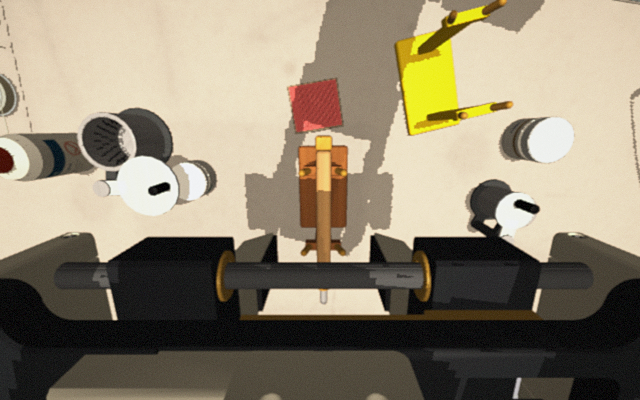

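Run:
```python
from h import *
crop('w19.png',70,95,210,225,'c39.png',5)
```

```text
(no output)
```

View pics/c39.png

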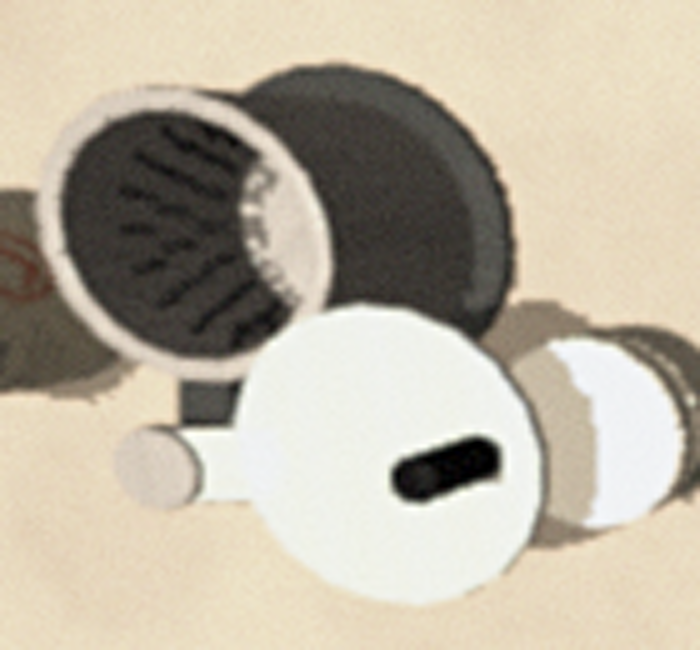

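Run:
```python
from h import *
np.set_printoptions(precision=1,suppress=True)
o=dict(tool_pos=[510.3,6.9,170.7],tcp_rot=[-3.141,0,1.705])
for n,u,v,z in (('mouth',107.2,141.6,60),('pin',152.4,191.4,91),('disc',148,185.8,65),('pivot',102.4,188.4,68)):print(n,atz('wrist',u,v,z,o))
plan((519.4,-157,130,.95),(519.4,-157,85,.95),(519.4,-157,48,.95))
```

```text
mouth [ 482.7 -220.1   60. ]
pin [ 520.1 -157.4   91. ]
disc [ 522.4 -176.9   65. ]
pivot [ 530.7 -222.3   68. ]
now [510.4   6.9 170.8] rot [-3.1 -0.   1.7] F [0.4 0.7 1.5] w 55.2 t 31.85
(519.4, -157, 130, 0.95) -> [-0.818, -0.065, 0.204] [-0.001, 0.0, 0.962]
(519.4, -157, 85, 0.95) -> [-0.818, -0.065, 0.429] [-0.001, 0.0, 0.962]
(519.4, -157, 48, 0.95) -> [-0.818, -0.065, 0.614] [-0.001, 0.0, 0.962]
```

```bash
python3 -m inch '[[[-0.2,-0.02,0,0,0,0.1,-0.2],[-0.4,-0.03,0,0,0,0.3,0],[-0.6,-0.05,0,0,0,0.5,0.2],[-0.75,-0.06,0,0,0,0.65,0.2],[-0.818,-0.063,0.1,0,0,0.8,0.2],[-0.818,-0.063,0.25,0,0,0.9,0.2],[-0.818,-0.063,0.3,0,0,0.98,0.2],[-0.818,-0.063,0.3,0,0,0.98,0.2],[-0.818,-0.063,0.3,0,0,0.98,0.2],[-0.818,-0.063,0.3,0,0,0.98,0.2]]]'; python3 -c "
from h import *
plan((519.7,-157.2,85,.45),(519.7,-157.2,48,.45))"
```

```text
time: 33.1
tool_pos: [520.6, -157.0, 111.9]
tcp_rot: [3.14, -0.0, 0.937]
contact_force: [-0.0, -0.8, -0.0]
grip_width: 36.8
now [ 520.6 -157.   111.9] rot [ 3.14  -0.     0.937] F [-0.  -0.8 -0. ] w 36.8 t 33.1
(519.7, -157.2, 85, 0.45) -> [-0.004, -0.003, 0.135] [0.002, -0.001, 0.619]
(519.7, -157.2, 48, 0.45) -> [-0.004, -0.003, 0.32] [0.002, -0.001, 0.619]
```

```bash
python3 -m inch '[[[-0.004,-0.003,0,0,0,0.2,0.2],[-0.004,-0.003,0,0,0,0.4,0.2],[-0.004,-0.003,0.05,0,0,0.619,0.2],[-0.004,-0.003,0.13,0,0,0.619,0.2],[-0.004,-0.003,0.2,0,0,0.619,0.2],[-0.004,-0.003,0.26,0,0,0.619,0.2],[-0.004,-0.003,0.32,0,0,0.619,0.2],[-0.004,-0.003,0.32,0,0,0.619,0.62],[-0.004,-0.003,0.32,0,0,0.619,0.62],[-0.004,-0.003,0.32,0,0,0.619,0.62]]]'; python3 -c "
from h import *
save('wrist','w20.png');crop('w20.png',200,170,440,320,'c40.png',3)
P=np.array([530.7,-222.6]);ps=-.04
g=lambda a:P-68*np.array([np.cos(ps+a),np.sin(ps+a)])
print(g(-1.37),g(0))
plan(*[(*g(a).round(1),48,.45+(a+1.37)*.42) for a in (-1.3,-1.2,-1.1,-1,-.9,-.8,-.7,-.6,-.5)])
"
```

```text
time: 34.35
tool_pos: [519.5, -157.3, 47.7]
tcp_rot: [3.141, -0.001, 0.45]
contact_force: [-0.0, -0.3, -1.0]
grip_width: 18.1
[ 519.81290681 -155.47719313] [ 462.75439275 -219.88072528]
now [ 519.5 -157.3   47.7] rot [ 3.141e+00 -1.000e-03  4.500e-01] F [-0.4  0.3  0.2] w 17.7 t 34.4
(np.float64(515.1), np.float64(-156.4), 48, 0.479) -> [-0.018, -0.013, -0.002] [0.001, -0.001, -0.038]
(np.float64(508.6), np.float64(-158.3), 48, 0.521) -> [-0.051, -0.019, -0.002] [0.001, -0.001, -0.091]
(np.float64(502.3), np.float64(-160.8), 48, 0.563) -> [-0.085, -0.021, -0.002] [0.001, -0.001, -0.145]
(np.float64(496.3), np.float64(-164.0), 48, 0.605) -> [-0.119, -0.02, -0.002] [0.001, -0.001, -0.198]
(np.float64(490.6), np.float64(-167.7), 48, 0.647) -> [-0.153, -0.016, -0.002] [0.001, -0.001, -0.252]
(np.float64(485.3), np.float64(-172.0), 48, 0.689) -> [-0.186, -0.008, -0.002] [0.001, -0.001, -0.305]
(np.float64(480.5), np.float64(-176.7), 48, 0.731) -> [-0.218, 0.003, -0.002] [0.001, -0.001, -0.359]
(np.float64(476.2), np.float64(-182.0), 48, 0.773) -> [-0.248, 0.017, -0.002] [0.001, -0.001, -0.412]
(np.float64(472.4), np.float64(-187.6), 48, 0.815) -> [-0.278, 0.034, -0.002] [0.001, -0.001, -0.466]
```

View pics/c40.png

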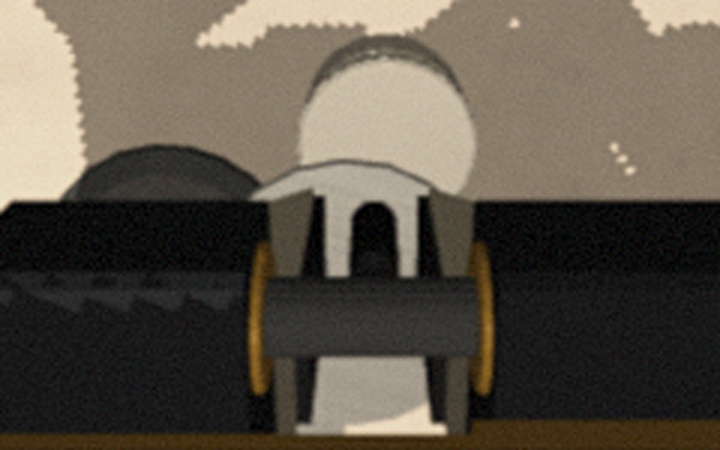

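```bash
python3 -m inch '[[[-0.018,-0.01,0,0,0,-0.04,0.62],[-0.051,-0.015,0,0,0,-0.09,0.62],[-0.085,-0.018,0,0,0,-0.14,0.62],[-0.119,-0.017,0,0,0,-0.2,0.62],[-0.153,-0.013,0,0,0,-0.25,0.62],[-0.186,-0.006,0,0,0,-0.3,0.62],[-0.218,0.004,0,0,0,-0.36,0.62],[-0.248,0.018,0,0,0,-0.41,0.62],[-0.278,0.034,0,0,0,-0.46,0.62],[-0.278,0.034,0,0,0,-0.46,0.62]]]'; python3 -c "
from h import *
save('wrist','w21.png');crop('w21.png',200,170,440,320,'c41.png',3)
P=np.array([530.7,-222.6]);ps=-.04
g=lambda a:P-67.5*np.array([np.cos(ps+a),np.sin(ps+a)])
plan(*[(*g(a).round(1),48,.45+(a+1.37)*.42) for a in (-.5,-.4,-.3,-.2,-.1,0,.05)])
"
```

```text
time: 35.65
tool_pos: [471.7, -187.6, 47.4]
tcp_rot: [3.142, -0.0, 0.811]
contact_force: [0.3, -0.1, -0.8]
grip_width: 17.6
now [ 471.9 -187.5   47.4] rot [ 3.141 -0.     0.81 ] F [0.2 0.2 0.2] w 17.4 t 35.7
(np.float64(472.8), np.float64(-187.9), 48, 0.815) -> [0.002, 0.005, -0.003] [0.0, -0.0, -0.007]
(np.float64(469.6), np.float64(-193.8), 48, 0.857) -> [-0.031, 0.013, -0.003] [0.0, -0.0, -0.06]
(np.float64(467.1), np.float64(-200.1), 48, 0.899) -> [-0.062, 0.026, -0.003] [0.0, -0.0, -0.114]
(np.float64(465.1), np.float64(-206.6), 48, 0.941) -> [-0.093, 0.041, -0.003] [0.0, -0.0, -0.167]
(np.float64(463.9), np.float64(-213.2), 48, 0.983) -> [-0.121, 0.06, -0.003] [0.0, -0.0, -0.22]
(np.float64(463.3), np.float64(-219.9), 48, 1.025) -> [-0.147, 0.081, -0.003] [0.0, -0.0, -0.274]
(np.float64(463.2), np.float64(-223.3), 48, 1.046) -> [-0.16, 0.092, -0.003] [0.0, -0.0, -0.301]
```

View pics/c41.png

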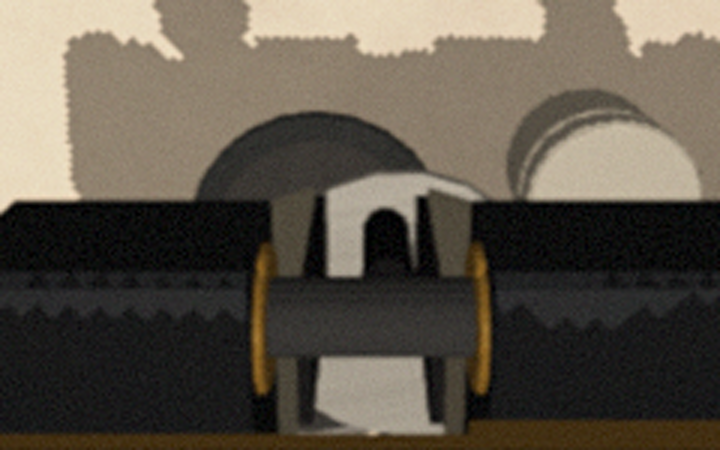

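```bash
python3 -m inch '[[[-0.031,0.011,0,0,0,-0.06,0.62],[-0.062,0.024,0,0,0,-0.11,0.62],[-0.093,0.04,0,0,0,-0.17,0.62],[-0.121,0.058,0,0,0,-0.22,0.62],[-0.147,0.08,0,0,0,-0.27,0.62],[-0.16,0.091,0,0,0,-0.3,0.62],[-0.16,0.091,0,0,0,-0.3,0.62],[-0.16,0.091,0,0,0,-0.3,0.62],[-0.16,0.091,0,0,0,-0.3,0.62],[-0.16,0.091,0,0,0,-0.3,0.62]]]'; python3 -c "
from h import *
save('wrist','w22.png');crop('w22.png',200,150,440,320,'c42.png',3)
plan()
"
```

```text
time: 36.95
tool_pos: [463.2, -223.0, 47.2]
tcp_rot: [3.142, -0.0, 1.046]
contact_force: [-0.2, -0.4, 0.6]
grip_width: 17.6
now [ 463.2 -223.1   47.2] rot [ 3.142 -0.     1.046] F [ 0.3 -0.1  0.5] w 17.5 t 37.0
```

View pics/c42.png

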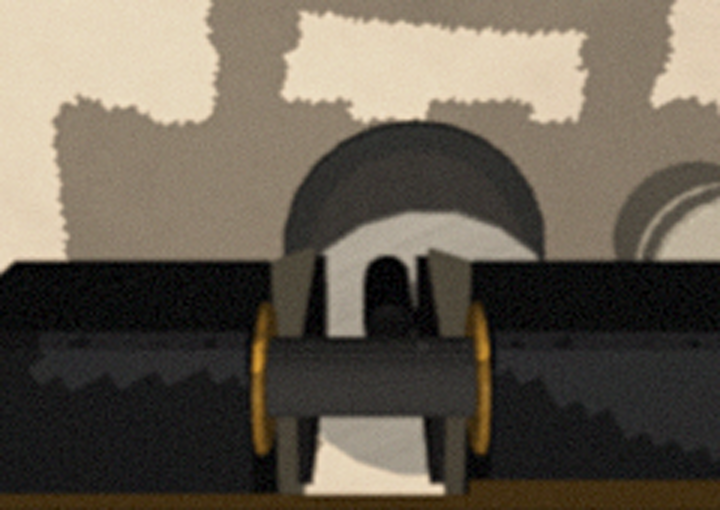

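```bash
python3 -m inch '[[[0,0,0,0,0,0,0.4],[0,0,0,0,0,0,0.3],[0,0,-0.15,0,0,0,0.3],[0,0,-0.35,0,0,0,0.3],[0,0,-0.6,0,0,0,0.3],[0,0,-0.8,0,0,0,0.3],[0,-0.1,-0.9,0,0,0,0.3],[0,-0.2,-0.9,0,0,0,0.3],[0,-0.2,-0.9,0,0,0,0.3],[0,-0.2,-0.9,0,0,0,0.3]]]'; python3 -c "
from h import *
save('wrist','w23.png');crop('w23.png',250,100,440,240,'c43.png',4);save('scene','s23.png');save('side','d23.png')
crop('s23.png',235,130,435,300,'c44.png',4);crop('d23.png',250,130,400,320,'c45.png',4)
plan()
"
```

```text
time: 38.25
tool_pos: [428.9, -203.5, 227.1]
tcp_rot: [3.141, -0.0, 1.046]
contact_force: [-1.4, 1.2, -0.3]
grip_width: 32.0
now [ 428.9 -203.4  226.8] rot [-3.141 -0.     1.046] F [-0.5 -0.4  1.2] w 32.1 t 38.4
```

View pics/c43.png

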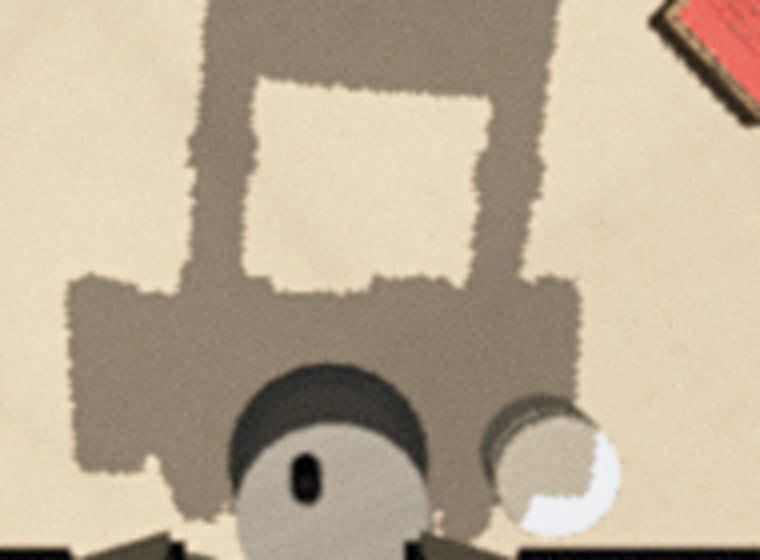

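View pics/c44.png

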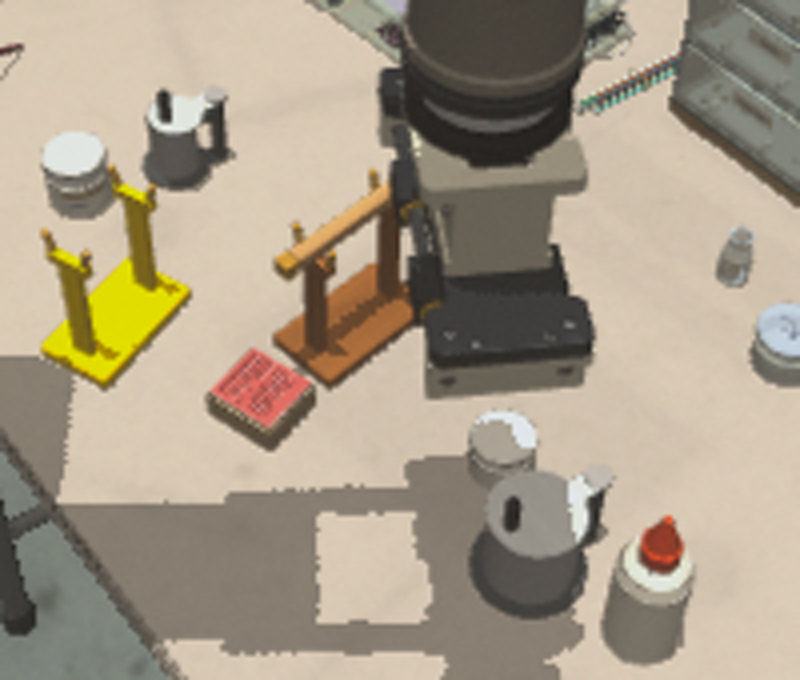

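View pics/c45.png

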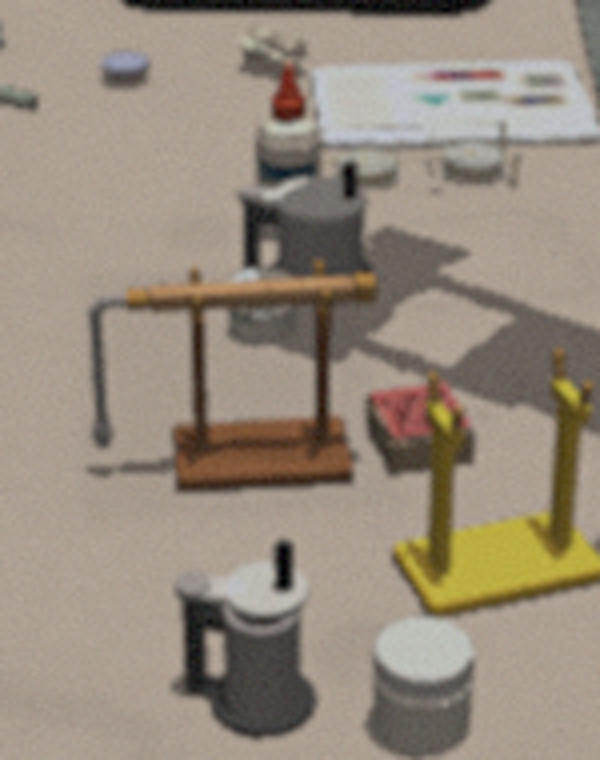

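Run:
```python
from h import *
o=bot.get_obs()
p=atz('wrist',326.5,222.5,91,o);print(p)
P=np.array([530.7,-222.6]);d=P-p[:2];print(np.hypot(*d),np.arctan2(d[1],d[0])+.04)
# foot and disc centre x-alignment along tool x
print(atz('wrist',250+332/4,100+520/4,65,o),atz('wrist',250+328/4,100+465/4,0,o))
```

```text
[ 463.82598788 -219.33380418   91.        ]
66.95372679875756 -0.008802252445861164
[ 484.71843168 -221.27521355   65.        ] [ 486.35346034 -221.53713674    0.        ]
```

```bash
python3 -c "
from h import *
print(bot.get_obs()['time']);print(bot.close_job())"
```

```text
38.4
the job is handed in; nothing more can be done
None
```

The job is handed in at 38.4 s of the 69 s allowed. The hand-in reports no verdict, so what follows is from my own measurements.

**What I did**
- **Cover:** I swung the wide well's cover to the low-jar side (+y), away from the glue bottle, to about -1.37 rad ± 0.06.
- **Dip:** With the tool in the gripper, I lowered its tip into the well to about 23 mm above the table. The wrist force stayed at noise level, about 1.5 N, and the shank was visibly inside the mouth.
- **Putting back:** I laid the tool back in both forks of the brown rest, bend at the same end, and pushed the cover back over the mouth.

**Last checks**
- **Cover angle:** about -0.01 rad by the camera, within roughly ± 0.06.
- **Tool:** its tip is within about 1 pixel of where it was at the start in the side view.
- **Other objects:** the bottle, jars, stamp block and narrow cover look unmoved; I compared them only by eye.
- **Gripper:** empty and clear of everything.

**What disagreed or failed on the way**
- **Fingertips:** they appeared about 25 mm higher than the stated TCP. My first push on the pin passed over it, so I worked lower after that.
- **Second push:** it slipped off the edge of the pin, so I narrowed the finger gap.
- **Starting angle:** the cover was about 0.24 rad off square at the start, which shifted my first estimate of the well's position by about 12 mm. I corrected this before the dip.
- **Side camera:** it placed points at the wide well roughly 6 to 8 mm too far in +y compared with the wrist camera.

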